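Set the riser's stop collar with the tall gauge

TASK

On the parts-display riser, slip the taller of the two forked setting gauges around the threaded post, flat on the foot and fully home under the knurled collar. Then spin the collar down the thread until it is finger-tight on the gauge: lightly nipping it, never forced. Let go, leave the gauge nipped there and leave everything else as it stands.

Things in the scene. Friction and masses are not known exactly. Their poses are not given: they have to be found in the camera images.
- stand_foot (a point): Display riser, fixed to the table. Dark round steel foot, 130 mm across and 12 mm thick; from its centre rises a vertical steel threaded post, 17 mm across, whose top is 93 mm above the table. This point is the centre of the foot's top face, on the post's axis.
- collar: Plain aluminium knurled collar on the post, 48 mm across and 26 mm tall; the origin is the centre of its underside, on the post's axis; z is up. It starts 6 to 14 mm above the height that the tall gauge's top will have on the foot, and stays where it is left.
- collar_mid (a point): Centre of the collar, half-way up. Right-hand thread, coarse: one turn moves it 20 mm (3.18 mm per rad); clockwise from above lowers it. Turning it freely takes 0.05 N m; each 10 N of press on the gauge adds about 0.06 N m (10 N is some 0.1 rad past first touch). Finger-tight is 5 to 15 N of press on the gauge, above 40 N is forced.
- tall_gauge_tab (a point): Grip point of the taller gauge, a plain aluminium forked block, 0.13 to 0.25 kg: 30 mm tall (worn stock, up to 2 mm off), 40 mm wide, with an open slot 21 mm wide. A low neck (12 mm high) leads to an upright tab, 14 mm thick (along y), 22 mm long (along x), whose top is 60 mm above the underside. This point is mid-tab, 45 mm above the underside. x points from tab to the fork's open end, z up.
- tall_gauge_slot (a point): Point on the taller gauge's underside in the middle of its slot, where the post's axis lies when the fork is home; 73 mm along +x and 45 mm below the tab point. The fork's tips are 13 mm further along +x; the slot's closed end is 9 mm behind, the block's back 45 mm behind, the tab 62 to 84 mm behind. Same axes.
- tall_gauge: The taller gauge as a whole; the origin is the slot point on its underside, x towards the open end.
- low_gauge_tab (a point): Grip point of the lower gauge, a bystander: the same forked shape and tab, but its block is only 20 mm tall. The two gauges lie on either side of the riser, either way round.
- wrench_grip (a point): Open-ended wrench, 160 mm long, lying on the table: leave alone.
- bearing_c (a point): Flat steel ring, 52 mm across, 8 mm tall, lying on the table beyond the riser: leave alone. Point at its centre.
- plug_box_c (a point): Small upright cardboard box, 30 x 30 mm and 75 mm tall: leave alone. Point at its centre.
- puck_center (a point): Black rubber puck, 64 mm across, 22 mm tall: leave alone. Point at its centre.
Mind the look-alikes: they are no part of the job. What is shaped like the tall_gauge but turquoise is not meant. Leave any blue look-alike of the part that bears stand_foot alone.

How it is judged:
By the outcome, as a careful person would: the job done as asked, in the order asked, and still so for the second after the job is handed in, with the robot touching nothing.
It also fails if it takes over 72 s, if anything falls off the work surface, if the arm or the gripper's body presses on something with over 40 N, if the wrist force passes 120 N, or if a joint passes its speed limit or range.

ROBOT

A 6-joint arm with a two-finger parallel gripper is mounted at the origin on the work surface. World frame = base frame: x ahead of the robot, y to its left, z up, the work surface at z = 0. Lengths are in mm, angles in rad, forces in N, time in s.
With the tool pointing down it reaches from about 350 to 975 mm from the base axis. Payload 7.1 kg.
Tool frame: the origin (TCP) lies between the finger pads; the fingertips stand 14 mm ahead of it and the grasp point (between the pads) lies 5 mm behind it; z points along the fingers, y is the direction in which the jaws open and shut (so a half turn about z gives the same grasp; the last joint's range is limited). The gripper opens to 88 mm and grips with 3 to 60 N. Pads are 20 mm wide; open, the fingers measure 115 mm over their backs; the gripper's body (75 mm by 178 mm) begins 61 mm behind the grasp point.
Start: joints at [1.1, 0.423, 1.63, -0, 1.089, -0.019], TCP at [272.834, 562.287, 236.675] pointing down, gripper open.
Joint ranges: [-3, 3], [-0.9, 2.11], [0.09, 2.58], [-1.31, 4.45], [0.11, 2.69], [-2.54, 2.54]. Speed limits (rad/s): [2.39, 2.39, 3.01, 3.14, 3.14, 3.14].

INTERFACE

Orientations are given as a rotation vector (axis times angle).
In Python, from workcell import get_obs, get_image, calibration, close_job, regions_of, place_of gives the robot as it stands.
- The arm moves only by the tool move_arm, never from a script. Its argument "deltas" is a list of rows, each a list of 5 numbers: the closure in counts, from 0 (fully open) to 255 (shut), then the shift along the tool's x, y, z in m, then the turn about the tool's z in rad. In form: [[grip, x, y, z, roll], ...]. A call has 1 to 5 rows; each row is the pose to reach, as a shift and turn from the pose commanded when the call began, along the tool's axes at that moment; what a row does not reach only later rows make up. A row lasts 1/12 s, in which the tool goes at most 41.7 mm and 7.16 degrees, less where a joint would pass 70% of its speed; a pose out of reach is approached as far as the arm can. A call with a gripper value outside its range is refused whole. The fingers move at their own pace and stop on an object; the grip force is fixed at half the most. Time passes only in rows, so rows that repeat a pose let the fingers close. It gives the time, the measured TCP pose, the force and the opening at its end, in the units of the state.
- get_obs(): the state, without advancing time (a new reading comes with each control period).
- get_image(name): name is "side" or "top"; returns the picture (420x560x3 uint8, blue, green, red); there is no depth.
- calibration(name): a dict with "intrinsics" (3x3 intrinsics, pixels), "world_to_cam" (4x4, takes a point from world to camera coordinates). Camera axes: x right, y down, z forward; pixel columns grow to the right and rows downward; lengths in mm; the calibration is good to about 2 mm. A picture is of the moment at which its call begins. calibration takes no time and is no camera call.
- close_job(): hands the job in, once; it reports no verdict.
Trained networks look in the newest picture that a camera, given by its name, has taken for a name from the list of things; names that differ only in an ending like _2 or _b are one class to them, and where a whole thing is asked for, a point or a joint stands for the part that bears it (a point fixed in the world has none). Each returns a list of dicts, best first, with "conf" (0 to 1); they miss things now and then, are a little off and sometimes report something else, mostly with a low value. They report only what shows in the picture. A call takes as long as a camera call. They do not tell look-alikes from the thing itself.
- regions_of(camera, name): "region" (420x560 bool, what is visible of it).
- place_of(camera, name): "location" ([x, y, z] in mm, in world coordinates, good to about 4 mm: a listed point, or the origin of a listed thing).
The state is a dict: "t": time; "qpos": joint angles; "qvel": joint speeds; "joint_torque": joint torques, N m; "ee_pos": TCP position; "orientation": TCP orientation; "ft_force": force on the tool from outside, world axes, zero at the start; "moment": the same for the moment, N m; "width": finger opening in mm.
Only numpy, scipy, OpenCV 4.12 (cv2) and the standard library are available. Lean on these libraries where they do the work, as an engineer would, in place of code of your own. Each camera call takes 0.05 s, during which the arm holds its last target.

## Working session

There is one attempt and no reset: what is moved stays moved. The work goes in short steps, Python scripts to look and compute and a tool call to move; the robot and the scene stay as the last step left them, time stands still between calls to the robot, and variables do not carry over. Pictures are saved under pics/ and viewed, and the job is handed in when it is done.

Besides the shell and the picture viewer there is one more tool, called after "Call:" as name(argument=value, ...), one argument or row to a line, values as JSON. move_arm: Moves the arm, as the interface text tells. Its arguments: {"type":"object","properties":{"deltas":{"type":"array","items":{"type":"array","items":{"type":"number"}}}},"required":["deltas"]}

```bash
ls; mkdir -p pics
python3 - <<'E'
from workcell import *
import cv2,numpy as np
o=get_obs();print(o)
for n in("side","top"):
    cv2.imwrite(f"pics/{n}0.png",get_image(n)); c=calibration(n);print(n,np.round(c["intrinsics"],1).tolist(),np.round(c["world_to_cam"],3).tolist())
for n in("side","top"):
  for k in("stand_foot","collar","tall_gauge_tab","tall_gauge_slot","low_gauge_tab","wrench_grip","bearing_c","plug_box_c","puck_center"):
    print(n,k,[(round(d["conf"],2),np.round(d["location"]).tolist()) for d in place_of(n,k)][:3])
print(get_obs()["t"])
E
```

```text
pics
{'t': 0.0, 'qpos': array([ 1.09996093e+00,  4.23847074e-01,  1.63064261e+00, -4.41185694e-06,
        1.08860258e+00, -1.90125087e-02]), 'qvel': array([ 1.09755603e-04, -9.16250028e-04, -8.31404087e-04, -7.10655513e-04,
       -2.16727930e-03,  4.55808805e-05]), 'joint_torque': array([-1.81349558e-03, -5.44598687e+01, -2.73674262e+01,  6.42594974e-02,
        2.29084067e-02, -1.98706016e-04]), 'ee_pos': array([272.63180087, 561.83442764, 235.9164064 ]), 'orientation': array([-7.03616305e-01, -3.06141511e+00,  2.28651140e-03]), 'ft_force': array([ 0.7973622 ,  0.07609409, -0.31156199]), 'moment': array([-0.02134798, -0.01334005,  0.01271426]), 'width': 88.07399177247785}
side [[520.8, 0.0, 285.1], [0.0, 520.8, 212.8], [0.0, 0.0, 1.0]] [[-0.997, -0.083, 0.003, 531.885], [-0.065, 0.762, -0.644, 80.281], [0.051, -0.642, -0.765, 1100.635], [0.0, 0.0, 0.0, 1.0]]
top [[427.8, 0.0, 276.8], [0.0, 427.8, 205.0], [0.0, 0.0, 1.0]] [[-0.019, -1.0, -0.014, -6.697], [-0.994, 0.02, -0.109, 538.863], [0.109, 0.011, -0.994, 1105.199], [0.0, 0.0, 0.0, 1.0]]
side stand_foot [(0.76, [345.0, -208.0, 
[... 448 characters left out ...]
57.0, 39.0]), (0.59, [494.0, 338.0, 6.0])]
side puck_center [(0.74, [455.0, -364.0, 15.0]), (0.25, [538.0, 205.0, 1.0])]
top stand_foot [(0.82, [482.0, -52.0, 15.0]), (0.75, [352.0, -205.0, 13.0])]
top collar [(0.57, [349.0, -203.0, 51.0]), (0.53, [482.0, -52.0, 47.0])]
top tall_gauge_tab [(0.95, [607.0, 201.0, 45.0]), (0.76, [469.0, 126.0, 42.0])]
top tall_gauge_slot [(0.9, [534.0, 205.0, -3.0]), (0.56, [414.0, 178.0, -2.0])]
top low_gauge_tab [(0.61, [617.0, -194.0, 42.0])]
top wrench_grip [(0.38, [617.0, -194.0, 44.0])]
top bearing_c [(0.63, [684.0, -24.0, 4.0])]
top plug_box_c [(0.71, [591.0, -362.0, 38.0])]
top puck_center [(0.8, [454.0, -362.0, 10.0]), (0.2, [616.0, -193.0, 47.0])]
1.0
```

View pics/side0.png

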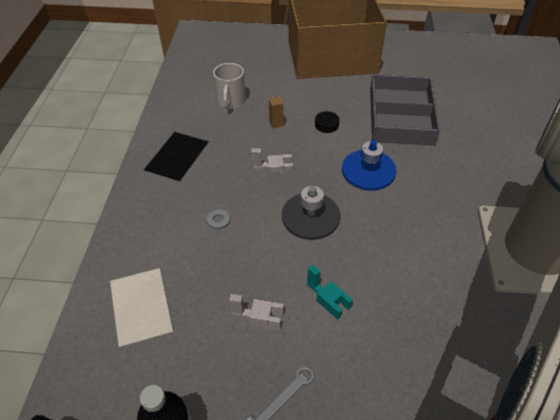

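View pics/top0.png

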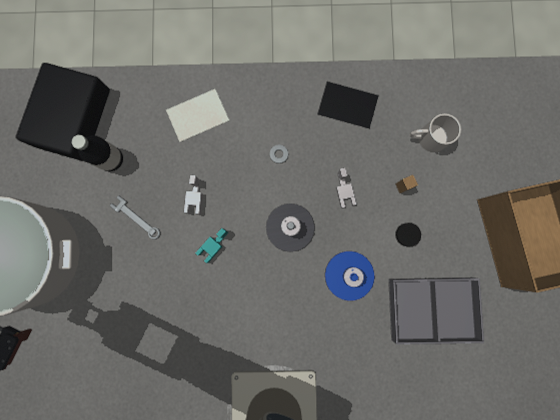

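The side view shows aluminium gauges at about (262,308) and (275,161), a turquoise look-alike at (330,292), the dark stand at (311,213) and the blue one at (370,167). Next I'll check which gauge is the taller and refine the poses.

```bash
cat > h.py <<'E'
from workcell import *
import cv2,numpy as np
from scipy.spatial.transform import Rotation as R
def proj(n,P):
    c=calibration(n);P=np.atleast_2d(P).astype(float);W=c["world_to_cam"]
    q=P@W[:3,:3].T+W[:3,3];q=q@c["intrinsics"].T;return q[:,:2]/q[:,2:]
def unproj(n,uv,z):
    c=calibration(n);W=c["world_to_cam"];Rm=W[:3,:3];C=-Rm.T@W[:3,3]
    d=Rm.T@np.linalg.solve(c["intrinsics"],[uv[0],uv[1],1]);return C+d*(z-C[2])/d[2]
def gauge(img,n,slot,yaw,H,col=(0,0,255),s=1,off=(0,0)):
    c,si=np.cos(yaw),np.sin(yaw)
    def L(pts):
        P=[[slot[0]+c*x-si*y,slot[1]+si*x+c*y,slot[2]+z] for x,y,z in pts]
        q=(proj(n,P)-off)*s
        cv2.polylines(img,[np.round(q).astype(int)],True,col,1)
    f=[(13,10.5),(13,20),(-45,20),(-45,-20),(13,-20),(13,-10.5),(-9,-10.5),(-9,10.5)]
    for z in(0,H):L([(x,y,z) for x,y in f])
    for z in (60,):L([(x,y,z) for x,y in [(-62,7),(-84,7),(-84,-7),(-62,-7)]])
def tip(o):
    return R.from_rotvec(o["orientation"]).as_matrix()
E
cat > a.py <<'E'
from h import *
out=[]
for n,cs in(("side",[(262,308),(275,161)]),("top",[(193,196),(346,190)])):
    im=cv2.imread(f"pics/{n}0.png")
    for (u,v),(slot,yaw,H) in zip(cs,[((534,206,0),np.arctan2(4,-73),30),((544,-195,0),np.pi,20)]):
        o=(u-35,v-35);cr=cv2.resize(im[v-35:v+35,u-35:u+35],None,fx=5,fy=5,interpolation=cv2.INTER_CUBIC)
        c2=cr.copy(); gauge(c2,n,slot,yaw,H,s=5,off=np.array(o)-.0)
        out.append(np.vstack([cr,c2]))
cv2.imwrite("pics/z1.png",cv2.resize(np.hstack(out),(800,400),interpolation=cv2.INTER_AREA))
E
python3 a.py
```

```text
(no output)
```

View pics/z1.png

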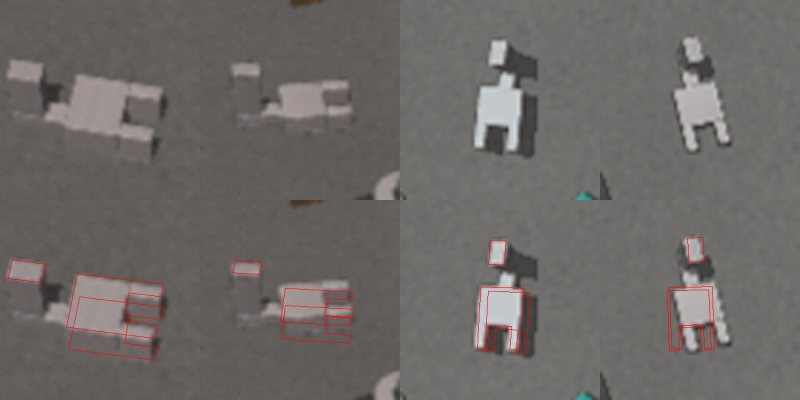

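```bash
cat > b.py <<'E'
from h import *
from scipy.optimize import minimize
def hull(m,n,P):
    q=cv2.convexHull(np.round(proj(n,P)*64).astype(np.int32)); cv2.fillConvexPoly(m,q,1,shift=4)  # 4x scale
def boxp(T,x0,x1,y0,y1,z0,z1):
    sx,sy,sz,yaw=T;c,s=np.cos(yaw),np.sin(yaw)
    return [[sx+c*x-s*y,sy+s*x+c*y,sz+z] for x in(x0,x1) for y in(y0,y1) for z in(z0,z1)]
def sil(n,T,H):
    m=np.zeros((1680,2240),np.uint8)
    for b in[(-45,-9,-20,20,0,H),(-9,13,10.5,20,0,H),(-9,13,-20,-10.5,0,H),(-62,-45,-7,7,0,12),(-84,-62,-7,7,0,60)]:hull(m,n,boxp(T,*b))
    return cv2.resize(m.astype(np.float32),(560,420),interpolation=cv2.INTER_AREA)
def fit(regs,x0,H,z=0,names=("side","top")):
    def cost(p):
        e=0
        for n in names:
            if n not in regs: continue
            s=sil(n,(p[0],p[1],z,p[2]/50),H);r=regs[n]
            e+=np.abs(s-r).sum()/r.sum()
        return e
    r=minimize(cost,x0,method="Nelder-Mead",options=dict(initial_simplex=np.array([x0,[x0[0]+6,x0[1],x0[2]],[x0[0],x0[1]+6,x0[2]],[x0[0],x0[1],x0[2]+5]]),maxiter=120,xatol=.1,fatol=1e-3))
    return r.x,r.fun
if __name__=="__main__":
    regs={}
    for n in("side","top"):
        get_image(n)
        for d in regions_of(n,"tall_gauge"):
            m=d["region"];ys,xs=np.nonzero(m);print(n,round(d["conf"],2),m.sum(),xs.mean().round(1),ys.mean().round(1))
            c=(262,308) if n=="side" else (193,196)
            if abs(xs.mean()-c[0])+abs(ys.mean()-c[1])<20 and n not in regs: regs[n]=m.astype(np.float32)
        for k in("stand_foot","collar"):
          for d in regions_of(n,k):
            m=d["region"];ys,xs=np.nonzero(m);print(n,k,round(d["conf"],2),m.sum(),xs.min(),xs.max(),ys.min(),ys.max())
            np.save(f"{n}_{k}_{int(xs.mean())}.npy",m)
    x0=[534,206,np.arctan2(4,-73)*50]
    for H in(28,30,32,20):print(H,*fit(regs,x0,H))
    for n in regs: print(n,*fit(regs,x0,30,names=(n,)))
E
python3 b.py
```

```text
side 0.91 1042 327.8 292.8
side 0.71 377 311.6 198.9
side 0.63 1127 258.2 311.1
side stand_foot 0.78 2284 282 340 186 238
side stand_foot 0.74 1162 230 283 293 329
side stand_foot 0.25 329 207 230 209 228
side collar 0.89 360 301 323 187 209
side collar 0.65 347 361 382 141 163
top 0.97 524 193.1 196.2
top 0.73 443 211.9 244.7
top stand_foot 0.81 1849 266 313 203 250
top stand_foot 0.59 1919 325 373 251 299
top collar 0.8 276 343 362 266 285
top collar 0.7 283 281 299 216 234
28 [534.73732066 208.8386417  151.64601361] 0.2929784059524536
30 [534.75837191 208.9944559  151.57766401] 0.2699679136276245
32 [534.71326641 209.15242088 151.48584811] 0.25670191645622253
20 [534.66140464 208.38274582 151.93447059] 0.4066063165664673
side [535.02802951 206.85648127 152.23749718] 0.10913930833339691
top [535.30930402 209.7189447  151.54388494] 0.12511926889419556
```

```bash
cat > c.py <<'E'
from b import *
a=np.linspace(0,2*np.pi,48,endpoint=False)
def cyl(m,n,x,y,r,z0,z1): hull(m,n,[[x+r*np.cos(t),y+r*np.sin(t),z] for t in a for z in(z0,z1)])
def ssil(n,x,y):
    m=np.zeros((1680,2240),np.uint8);cyl(m,n,x,y,65,0,12);cyl(m,n,x,y,8.5,12,93);
    cyl(m,n,x,y,24,50,76);return cv2.resize(m.astype(np.float32),(560,420),interpolation=cv2.INTER_AREA)
def csil(n,x,y,z):
    m=np.zeros((1680,2240),np.uint8);cyl(m,n,x,y,24,z,z+26);cyl(m,n,x,y,8.5,z+26,93);
    return cv2.resize(m.astype(np.float32),(560,420),interpolation=cv2.INTER_AREA)
S={"side":np.load("side_stand_foot_311.npy"),"top":np.load("top_stand_foot_%d.npy"%289)}
C={"side":np.load("side_collar_311.npy"),"top":np.load("top_collar_290.npy")}
for names in(("side",),("top",),("side","top")):
    f=lambda p:sum(np.abs(ssil(n,*p)-S[n]).sum()/S[n].sum() for n in names)
    r=minimize(f,[480,-51],method="Nelder-Mead",options=dict(initial_simplex=[[480,-51],[486,-51],[480,-45]],xatol=.1,fatol=1e-3));print(names,r.x,r.fun)
    for z in(44,48,50,52,54,56):
        g=lambda p:sum(np.abs(csil(n,*p,z)-C[n]).sum()/C[n].sum() for n in names)
        q=minimize(g,r.x,method="Nelder-Mead",options=dict(initial_simplex=[r.x,r.x+[4,0],r.x+[0,4]],xatol=.1,fatol=1e-3));print(z,q.x.round(1),round(q.fun,3), round(g(r.x),3))
E
ls *.npy;python3 c.py
```

```text
side_collar_311.npy
side_collar_371.npy
side_stand_foot_218.npy
side_stand_foot_257.npy
side_stand_foot_311.npy
top_collar_289.npy
top_collar_352.npy
top_stand_foot_289.npy
top_stand_foot_348.npyTraceback (most recent call last):
  File "c.py", line 11, in <module>
    C={"side":np.load("side_collar_311.npy"),"top":np.load("top_collar_290.npy")}
                                                   ~~~~~~~^^^^^^^^^^^^^^^^^^^^^^
    fid = stack.enter_context(open(os.fspath(file), "rb"))
                              ~~~~^^^^^^^^^^^^^^^^^^^^^^^
FileNotFoundError: [Errno 2] No such file or directory: 'top_collar_290.npy'
```

```bash
sed -i s/collar_290/collar_289/ c.py;python3 c.py; python3 -c "
from h import *
o=get_obs();print(o['t'],tip(o).round(3))"
```

```text
('side',) [480.02465057 -54.09110641] 0.053989711033274955
1.4 [[-0.9    0.437 -0.   ]
 [ 0.437  0.9    0.   ]
 [ 0.    -0.    -1.   ]]Traceback (most recent call last):
  File "c.py", line 17, in <module>
    q=minimize(g,r.x,method="Nelder-Mead",options=dict(initial_simplex=[r.x,r.x+[4,0],r.x+[0,4]],xatol=.1,fatol=1e-3));print(z,q.x.round(1),round(q.fun,3), round(g(r.x),3))
    res = _minimize_neldermead(fun, x0, args, callback, bounds=bounds,
                               **options)
    fxcc = func(xcc)
    fx = function(np.copy(x), *(wrapper_args + args))
  File "c.py", line 16, in <lambda>
    g=lambda p:sum(np.abs(csil(n,*p,z)-C[n]).sum()/C[n].sum() for n in names)
               ~~~^^^^^^^^^^^^^^^^^^^^^^^^^^^^^^^^^^^^^^^^^^^^^^^^^^^^^^^^^^^
  File "c.py", line 16, in <genexpr>
    g=lambda p:sum(np.abs(csil(n,*p,z)-C[n]).sum()/C[n].sum() for n in names)
                          ~~~~^^^^^^^^
  File "c.py", line 8, in csil
    m=np.zeros((1680,2240),np.uint8);cyl(m,n,x,y,24,z,z+26);cyl(m,n,x,y,8.5,z+26,93);
                                     ~~~^^^^^^^^^^^^^^^^^^^
  File "c.py", line 3, in cyl
    def cyl(m,n,x,y,r,z0,z1): hull(m,n,[[x+r*np.cos(t),y+r*np.sin(t),z] for t in a for z in(z0,z1)])
                              ~~~~^^^^^^^^^^^^^^^^^^^^^^^^^^^^^^^^^^^^^^^^^^^^^^^^^^^^^^^^^^^^^^^^^^
  File "b.py", line 4, in hull
    q=cv2.convexHull(np.round(proj(n,P)*64).astype(np.int32)); cv2.fillConvexPoly(m,q,1,shift=4)  # 4x scale
                              ~~~~^^^^^
  File "h.py", line 5, in proj
    c=calibration(n);P=np.atleast_2d(P).astype(float);W=c["world_to_cam"]
ValueError: time passes only in moves, steps and waits
```

```bash
sed -i 's/^def proj/import functools\n@functools.cache\ndef cal(n): return calibration(n)\ndef proj/; s/c=calibration(n);/c=cal(n);/' h.py; python3 c.py; python3 -c "
from h import *
print(get_obs()['t'])"
```

```text
('side',) [480.02465057 -54.09110641] 0.053989711033274955
44 [480.4 -59.2] 0.386 0.435
48 [480.3 -55. ] 0.368 0.376
50 [479.7 -53.3] 0.367 0.369
52 [480.2 -51.9] 0.367 0.39
54 [480.2 -50.2] 0.372 0.446
56 [480.2 -49.4] 0.378 0.517
('top',) [480.50930142 -50.93541098] 0.023695240670632774
44 [481.6 -51.3] 0.162 0.184
48 [481.4 -51.1] 0.162 0.178
50 [481.1 -51.1] 0.161 0.174
52 [480.9 -51.1] 0.162 0.169
54 [481.1 -51.2] 0.163 0.165
56 [481.  -50.9] 0.164 0.166
('side', 'top') [480.13471985 -51.93392944] 0.0907488244462146
44 [481.2 -52. ] 0.665 0.685
48 [481.  -51.3] 0.571 0.589
50 [480.7 -51.1] 0.54 0.567
52 [480.7 -51.1] 0.539 0.566
54 [480.5 -51. ] 0.539 0.581
56 [480.3 -50.5] 0.563 0.624
1.4
```

```bash
cat > d.py <<'E'
import sys
from h import *
def delta(tgt,yaw=None):
    o=get_obs();M=tip(o);d=M.T@(np.array(tgt)-o["ee_pos"])
    y=np.arctan2(M[1,0],M[0,0]);r=None if yaw is None else -((yaw-y+np.pi)%(2*np.pi)-np.pi)
    print("t",round(o["t"],2),"pos",o["ee_pos"].round(1),"xyaw",round(y,4),"w",round(o["width"],1),"F",o["ft_force"].round(1),"M",o["moment"].round(3),"q6",o["qpos"][5].round(2));print("delta mm",d.round(1),"roll",r, "n",np.linalg.norm(d)/41.7)
if __name__=="__main__":
    a=[float(x) for x in sys.argv[1:]];delta(a[:3],a[3] if len(a)>3 else None)
E
python3 d.py 607.4 200.8 150 3.035
```

```text
t 1.4 pos [272.8 562.3 236.7] xyaw 2.6898 w 87.5 F [-0.2  0.9  0.4] M [ 0.009 -0.01  -0.046] q6 -0.02
delta mm [-458.8 -179.2   86.7] roll -0.34519942613642884 n 11.993456030433613
```

Call:
move_arm(
  deltas=[
    [0,-0.038,-0.015,0.006,-0.1],
    [0,-0.076,-0.03,0.012,-0.2],
    [0,-0.114,-0.045,0.018,-0.3],
    [0,-0.152,-0.06,0.024,-0.345],
    [0,-0.19,-0.075,0.03,-0.345],
  ],
)

```text
t: 1.82
ee_pos: [411.9, 410.5, 206.6]
orientation: [0.163, 3.137, 0.0]
ft_force: [0.4, 0.9, 0.2]
width: 87.9
```

```bash
python3 d.py 607.4 200.8 150 3.035
```

```text
t 1.82 pos [411.9 410.5 206.6] xyaw 3.0381 w 87.9 F [0.4 0.9 0.2] M [ 0.093  0.022 -0.05 ] q6 -0.7
delta mm [-216.1 -188.4   56.6] roll 0.0030703505313063317 n 7.00731409096495
```

Call:
move_arm(
  deltas=[
    [0,-0.03,-0.027,0.008,0.003],
    [0,-0.06,-0.054,0.016,0.003],
    [0,-0.09,-0.08,0.024,0.003],
    [0,-0.12,-0.106,0.032,0.003],
    [0,-0.15,-0.132,0.04,0.003],
  ],
)

```text
t: 2.23
ee_pos: [547.3, 263.0, 166.5]
orientation: [0.172, 3.137, 0.0]
ft_force: [1.4, -0.0, 1.1]
width: 88.0
```

Call:
move_arm(
  deltas=[
    [0,-0.022,-0.019,0.006,0],
    [0,-0.044,-0.038,0.012,0],
    [0,-0.066,-0.056,0.017,0],
    [0,-0.066,-0.056,0.017,0],
  ],
)

```text
t: 2.57
ee_pos: [608.4, 198.1, 148.8]
orientation: [0.178, 3.136, -0.001]
ft_force: [-0.3, 0.0, 1.0]
width: 87.8
```

```bash
python3 d.py 607.4 200.8 40 3.035
python3 - <<'E'
from h import *
for n in("side","top"): 
    im=get_image(n);cv2.imwrite(f"pics/{n}1.png",im)
    print([np.round(d["location"]).tolist()+[d["conf"]] for d in place_of(n,"tall_gauge_tab")])
E
python3 - <<'E'
import cv2,numpy as np
a=cv2.imread('pics/side1.png')[240:380,160:360];b=cv2.imread('pics/top1.png')[120:260,100:300]
cv2.imwrite('pics/z2.png',cv2.resize(np.hstack([a,b]),None,fx=2,fy=2,interpolation=cv2.INTER_CUBIC))
E
```

```text
t 2.57 pos [608.4 198.1 148.8] xyaw 3.0283 w 87.8 F [-0.3  0.   1. ] M [ 0.069 -0.045  0.013] q6 -1.16
delta mm [  1.4   2.6 108.8] roll -0.00671943454681978 n 2.6096977510146644
[[610.0, 201.0, 47.0, 0.91], [470.0, 125.0, 46.0, 0.85]]
[[611.0, 200.0, 44.0, 0.63], [468.0, 128.0, 46.0, 0.6], [480.0, -51.0, 48.0, 0.2]]
```

View pics/z2.png

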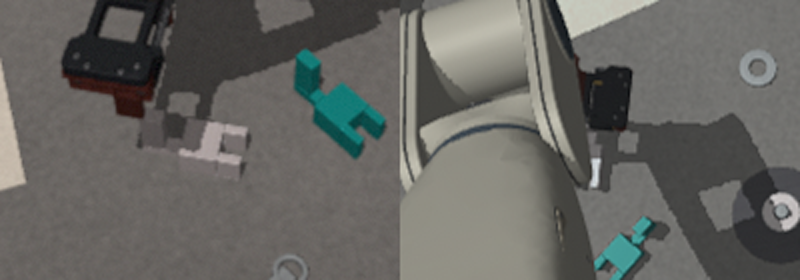

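Call:
move_arm(
  deltas=[
    [0,0,0.003,0.035,-0.006],
    [0,0,0.003,0.07,-0.006],
    [0,0,0.003,0.095,-0.006],
    [0,0,0.003,0.109,-0.006],
    [0,0,0.003,0.109,-0.006],
  ],
)

```text
t: 3.18
ee_pos: [603.2, 205.1, 37.9]
orientation: [-0.16, -3.132, 0.003]
ft_force: [0.3, -0.1, 0.3]
width: 87.5
```

Call:
move_arm(
  deltas=[
    [120,0,0,0,0],
    [200,0,0,0,0],
    [255,0,0,0,0],
    [255,0,0,0,0],
    [255,0,0,0,0],
  ],
)

```text
t: 3.6
ee_pos: [606.6, 204.9, 42.0]
orientation: [0.163, 3.135, 0.001]
ft_force: [0.8, -0.4, 0.6]
width: 58.1
```

Call:
move_arm(
  deltas=[
    [255,0,0,0,0],
    [255,0,0,0,0],
    [255,0,0,0,0],
  ],
)

```text
t: 3.85
ee_pos: [606.0, 204.7, 40.9]
orientation: [0.163, 3.137, 0.0]
ft_force: [-1.1, -0.8, 0.3]
width: 38.0
```

```bash
python3 d.py 607.4 200.8 40 3.035
```

```text
t 3.85 pos [606.  204.7  40.9] xyaw 3.0376 w 38.0 F [-1.1 -0.8  0.3] M [ 0.083  0.023 -0.045] q6 -1.16
delta mm [-1.8 -3.7  0.9] roll 0.0026385183786716837 n 0.10065127481811557
```

Call:
move_arm(
  deltas=[
    [255,-0.002,-0.0035,0,0],
    [255,-0.002,-0.0035,0,0],
    [255,-0.002,-0.0035,0,0],
    [255,-0.002,-0.0035,0,0],
    [255,-0.002,-0.0035,0,0],
  ],
)

```text
t: 4.27
ee_pos: [607.6, 200.9, 40.6]
orientation: [0.163, 3.137, -0.0]
ft_force: [0.9, -0.7, -0.2]
width: 13.9
```

Call:
move_arm(
  deltas=[
    [255,0,0,0,0],
    [255,0,0,0,0],
    [255,0,0,0,0],
  ],
)

```text
t: 4.52
ee_pos: [607.5, 201.0, 40.6]
orientation: [-0.163, -3.137, 0.0]
ft_force: [0.7, -0.1, -1.1]
width: 14.0
```

```bash
python3 d.py 607.4 200.8 40 3.035
```

```text
t 4.52 pos [607.5 201.   40.6] xyaw 3.0379 w 14.0 F [ 0.7 -0.1 -1.1] M [-0.095 -0.089  0.033] q6 -1.17
delta mm [ 0.1 -0.2  0.6] roll 0.0029056565795992917 n 0.01533219356611509
```

Call:
move_arm(
  deltas=[
    [255,0,0,-0.02,0],
    [255,0,0,-0.045,0],
    [255,0,0,-0.045,0],
    [255,0,0,-0.045,0],
  ],
)

```text
t: 4.85
ee_pos: [608.3, 201.4, 86.6]
orientation: [0.163, 3.135, 0.001]
ft_force: [0.2, 0.6, -3.0]
width: 13.9
```

```bash
python3 d.py 597.7 -64.7 85 3.038
```

```text
t 4.85 pos [608.3 201.4  86.6] xyaw 3.0379 w 13.9 F [ 0.2  0.6 -3. ] M [ 0.024 -0.078 -0.011] q6 -1.17
delta mm [ -17.  -265.7    1.4] roll -0.0001484981988757461 n 6.385750557183074
```

Call:
move_arm(
  deltas=[
    [255,-0.004,-0.02,0,0],
    [255,-0.008,-0.055,0,0],
    [255,-0.012,-0.09,0,0],
    [255,-0.017,-0.125,0,0],
    [255,-0.017,-0.16,0,0],
  ],
)

```text
t: 5.27
ee_pos: [607.4, 38.7, 84.2]
orientation: [-0.162, -3.136, 0.0]
ft_force: [-0.1, -0.0, -1.9]
width: 13.5
```

Call:
move_arm(
  deltas=[
    [255,0,-0.035,0,0],
    [255,0,-0.065,0,0],
    [255,0,-0.09,0,0],
    [255,0,-0.106,0,0],
    [255,0,-0.106,0,0],
  ],
)

```text
t: 5.68
ee_pos: [595.4, -68.2, 84.1]
orientation: [-0.168, -3.135, 0.0]
ft_force: [0.4, -0.3, -2.0]
width: 13.8
```

```bash
python3 d.py 597.7 -64.7 65 3.038;  python3 - <<'E'
from h import *
for n in("side","top"): 
    im=get_image(n);cv2.imwrite(f"pics/{n}2.png",im)
a=cv2.imread('pics/side2.png')[120:260,210:410];b=cv2.imread('pics/top2.png')[130:270,190:390]
cv2.imwrite('pics/z3.png',cv2.resize(np.hstack([a,b]),None,fx=2,fy=2,interpolation=cv2.INTER_CUBIC))
E
```

```text
t 5.68 pos [595.4 -68.2  84.1] xyaw 3.0347 w 13.8 F [ 0.4 -0.3 -2. ] M [ 0.02  -0.1    0.007] q6 -1.6
delta mm [-1.9  3.7 19.1] roll -0.0032940008434483303 n 0.4691747536332039
```

View pics/z3.png

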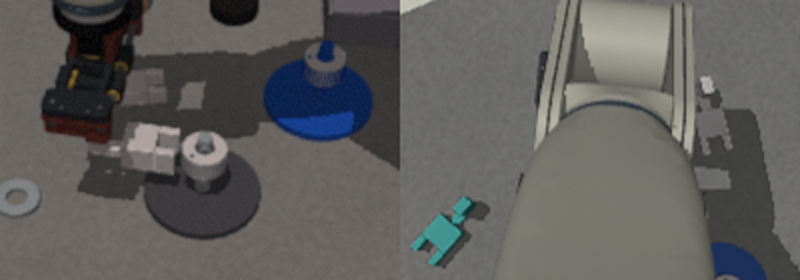

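Call:
move_arm(
  deltas=[
    [255,-0.002,0.003,0.01,-0.002],
    [255,-0.002,0.003,0.02,-0.002],
    [255,-0.002,0.003,0.025,-0.002],
    [255,-0.002,0.003,0.025,-0.002],
    [255,-0.002,0.003,0.025,-0.002],
  ],
)

```text
t: 6.2
ee_pos: [598.7, -61.8, 59.7]
orientation: [-0.158, -3.136, -0.0]
ft_force: [0.3, -0.7, -2.0]
width: 13.6
```

```bash
cat > e.py <<'E'
from b import *
import sys
tag=sys.argv[1]
im=get_image("side");cv2.imwrite(f"pics/side_{tag}.png",im)
o=get_obs();M=tip(o);p=o["ee_pos"];y=np.arctan2(M[1,0],M[0,0])
slot=p+M@np.array([73,0,0]);slot[2]=p[2]-40.6
print(p.round(1),y.round(3),"pred slot",slot.round(1),o["width"],o["ft_force"].round(1))
A=(200,130)
cr=cv2.resize(im[130:250,200:360],None,fx=5,fy=5,interpolation=cv2.INTER_CUBIC)
side_off=np.array([0,-1.4,0])
gauge(cr,"side",slot+side_off,y,30,s=5,off=np.array(A))
def circ(r,z):
    a=np.linspace(0,2*np.pi,60);q=(proj("side",[[480.1+r*np.cos(t),-54.1+r*np.sin(t),z] for t in a])-A)*5
    cv2.polylines(cr,[np.round(q).astype(int)],True,(0,255,0),1)
circ(65,12);circ(8.5,93);circ(8.5,12)
cv2.imwrite(f"pics/ov_{tag}.png",cr)
E
python3 e.py a;python3 d.py 597.7 -64.7 58 3.038
```

```text
[599.  -62.   60.3] 3.041 pred slot [526.4 -54.6  19.7] 13.943269712727286 [-0.2  0.3 -1.7]
t 6.25 pos [599.  -62.   60.3] xyaw 3.0406 w 13.9 F [-0.2  0.3 -1.7] M [ 0.039 -0.096 -0.014] q6 -1.59
delta mm [ 1.1 -2.8  2.3] roll 0.0025503519834817467 n 0.09064058266932028
```

View pics/ov_a.png

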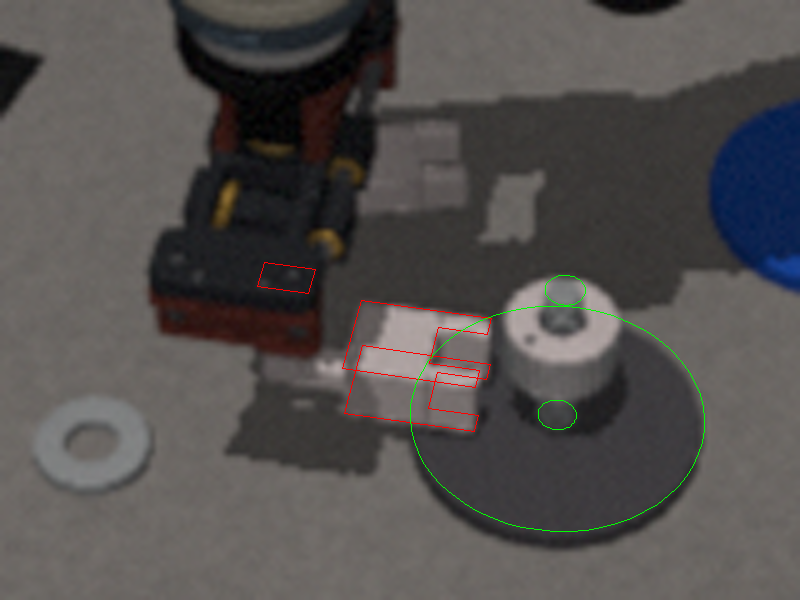

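Call:
move_arm(
  deltas=[
    [255,0,-0.003,0.004,0],
    [255,0,-0.003,0.004,0],
    [255,0,-0.003,0.004,0],
    [255,0,-0.003,0.004,0],
  ],
)

```text
t: 6.58
ee_pos: [599.0, -65.6, 56.8]
orientation: [0.16, 3.137, 0.0]
ft_force: [0.4, -0.7, -2.6]
width: 13.8
```

```bash
python3 e.py b;python3 d.py 597.7 -64.7 56 3.038
```

```text
[599.  -65.6  56.9] 3.04 pred slot [526.4 -58.2  16.3] 14.180925448544903 [ 0.2  0.5 -3.4]
t 6.63 pos [599.  -65.6  56.9] xyaw 3.0395 w 14.2 F [ 0.2  0.5 -3.4] M [ 0.051 -0.085 -0.032] q6 -1.6
delta mm [1.4 0.8 0.9] roll 0.0015405952463836137 n 0.043497518427809426
```

View pics/ov_b.png

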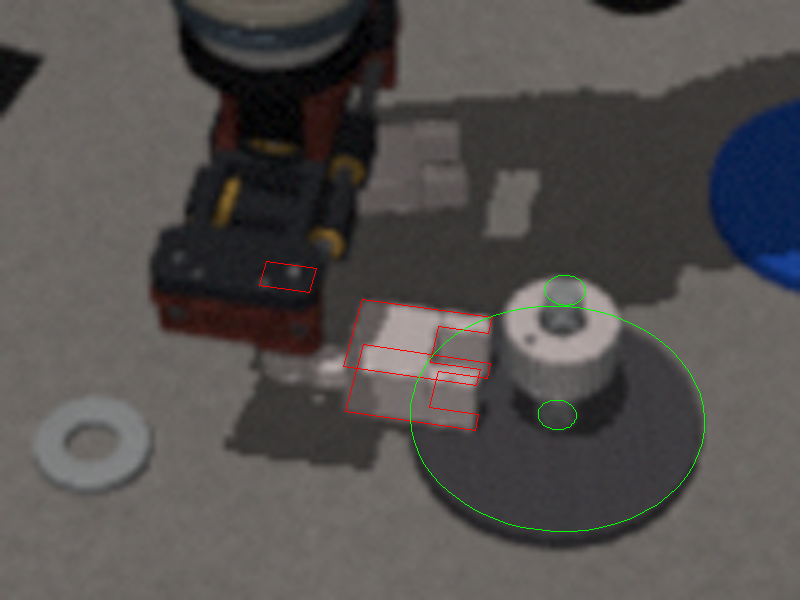

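Call:
move_arm(
  deltas=[
    [255,0.007,0.0005,0.0005,0],
    [255,0.014,0.0005,0.0005,0],
    [255,0.02,0.0005,0.0005,0],
    [255,0.026,0.0005,0.0005,0],
  ],
)

```text
t: 6.97
ee_pos: [571.9, -62.2, 56.1]
orientation: [-0.16, -3.137, -0.0]
ft_force: [0.2, 0.0, -1.7]
width: 13.6
```

```bash
python3 e.py c;python3 d.py 551.7 -60 56 3.038
```

```text
[570.6 -62.1  56. ] 3.04 pred slot [498.  -54.7  15.4] 13.966729524766727 [-1.7 -0.3 -2.3]
t 7.02 pos [570.6 -62.1  56. ] xyaw 3.0398 w 14.0 F [-1.7 -0.3 -2.3] M [ 0.049  0.018 -0.025] q6 -1.6
delta mm [19.   0.2  0. ] roll 0.0018141872222825484 n 0.4556195498688252
```

View pics/ov_c.png

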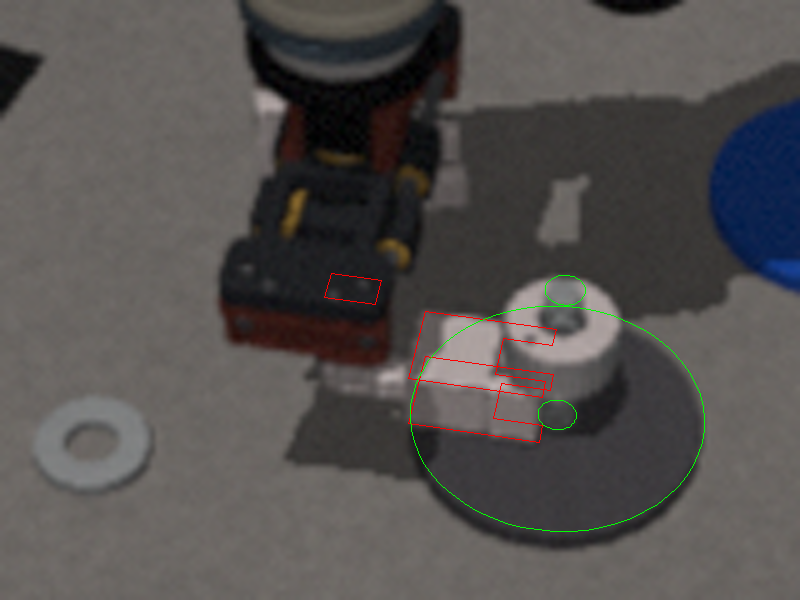

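Call:
move_arm(
  deltas=[
    [255,0.005,0,0,0],
    [255,0.01,0,0,0],
    [255,0.014,0,0,0],
    [255,0.014,0,0,0],
  ],
)

```text
t: 7.35
ee_pos: [558.0, -60.8, 56.1]
orientation: [-0.16, -3.136, -0.0]
ft_force: [-0.3, 0.2, -1.9]
width: 13.9
```

```bash
python3 d.py 552.8 -60 56 3.038
```

```text
t 7.35 pos [558.  -60.8  56.1] xyaw 3.0398 w 13.9 F [-0.3  0.2 -1.9] M [ 0.008 -0.017 -0.011] q6 -1.6
delta mm [5.3 0.3 0.1] roll 0.0017755982223404132 n 0.1270948408749547
```

Call:
move_arm(
  deltas=[
    [255,0.002,0,0,0],
    [255,0.004,0,0,0],
    [255,0.005,0,0,0],
    [255,0.005,0,0,0],
  ],
)

```text
t: 7.68
ee_pos: [554.0, -60.4, 56.1]
orientation: [-0.16, -3.137, -0.0]
ft_force: [-0.3, -0.2, -2.3]
width: 14.2
```

Call:
move_arm(
  deltas=[
    [255,0.0005,0,0,0],
    [255,0.001,0,0,0],
    [255,0.001,0,0,0],
  ],
)

```text
t: 7.93
ee_pos: [553.1, -60.3, 56.2]
orientation: [-0.16, -3.137, 0.0]
ft_force: [0.8, 0.4, -1.7]
width: 14.4
```

```bash
python3 d.py 552.8 -60 56 3.038; python3 e.py d
```

```text
t 7.93 pos [553.1 -60.3  56.2] xyaw 3.0398 w 14.4 F [ 0.8  0.4 -1.7] M [-0.    -0.132 -0.049] q6 -1.6
delta mm [0.4 0.3 0.2] roll 0.0017690731773027935 n 0.01222623783897491
[553.2 -60.3  56.2] 3.04 pred slot [480.6 -52.9  15.6] 13.644591295656106 [-0.1 -0.2 -1.8]
```

View pics/ov_d.png

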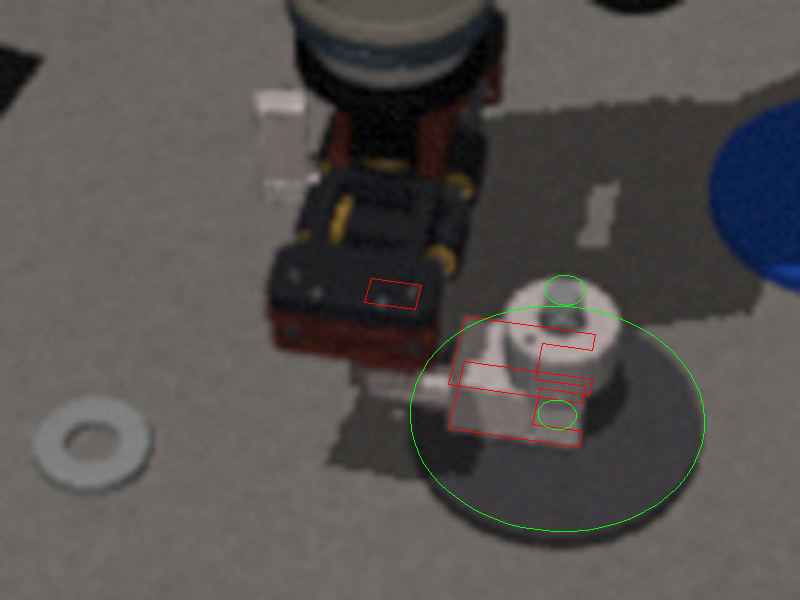

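Call:
move_arm(
  deltas=[
    [255,0.0007,0,0,0],
    [255,0.0014,0,0,0],
    [255,0.0014,0,0,0],
  ],
)

```text
t: 8.23
ee_pos: [551.8, -60.2, 56.2]
orientation: [0.16, 3.137, -0.0]
ft_force: [-0.2, -0.0, -2.3]
width: 14.4
```

Call:
move_arm(
  deltas=[
    [255,0.0007,0,0,0],
    [255,0.0014,0,0,0],
    [255,0.0014,0,0,0],
  ],
)

```text
t: 8.48
ee_pos: [551.6, -60.2, 56.5]
orientation: [0.16, 3.135, -0.0]
ft_force: [4.3, -1.1, -4.2]
width: 13.6
```

Call:
move_arm(
  deltas=[
    [255,-0.001,0,0,0],
    [255,-0.001,0,0.0015,0],
    [255,-0.001,0,0.003,0],
    [255,-0.001,0,0.003,0],
  ],
)

```text
t: 8.82
ee_pos: [551.7, -60.2, 53.1]
orientation: [0.16, 3.137, -0.0]
ft_force: [2.7, -1.6, -2.0]
width: 13.9
```

Call:
move_arm(
  deltas=[
    [255,0,0,0.0005,0],
    [255,0,0,0.001,0],
    [255,0,0,0.001,0],
  ],
)

```text
t: 9.07
ee_pos: [551.8, -60.2, 52.6]
orientation: [0.16, 3.137, -0.0]
ft_force: [2.9, -0.1, 2.6]
width: 13.5
```

```bash
python3 d.py 552.8 -60 56 3.038
```

```text
t 9.07 pos [551.8 -60.2  52.6] xyaw 3.0398 w 13.5 F [ 2.9 -0.1  2.6] M [-0.034 -0.363 -0.024] q6 -1.6
delta mm [-1.   0.3 -3.4] roll 0.0017984475431065405 n 0.0860114834395204
```

Call:
move_arm(
  deltas=[
    [200,0,0,0,0],
    [100,0,0,0,0],
    [0,0,0,0,0],
    [0,0,0,0,0],
    [0,0,0,0,0],
  ],
)

```text
t: 9.48
ee_pos: [550.9, -60.1, 51.9]
orientation: [-0.16, -3.137, -0.0]
ft_force: [0.4, 0.3, 0.3]
width: 42.5
```

Call:
move_arm(
  deltas=[
    [0,0,0,0,0],
    [0,0,0,0,0],
    [0,0,0,-0.02,0],
    [0,0,0,-0.055,0],
    [0,0,0,-0.09,0],
  ],
)

```text
t: 9.9
ee_pos: [550.1, -60.0, 142.0]
orientation: [-0.16, -3.134, -0.0]
ft_force: [-0.2, 1.0, 0.8]
width: 75.5
```

```bash
python3 e.py e;  python3 d.py 479.8 -52.8 140 3.038
```

```text
[554.4 -60.5 149.2] 3.04 pred slot [481.8 -53.1 108.6] 79.68918073313303 [ 2.5 -0.4  4.9]
t 9.95 pos [554.4 -60.5 149.2] xyaw 3.0398 w 79.7 F [ 2.5 -0.4  4.9] M [ 0.032 -0.107 -0.011] q6 -1.6
delta mm [75.1  0.1  8.6] roll 0.0018379648832596018 n 1.811901998765959
```

View pics/ov_e.png

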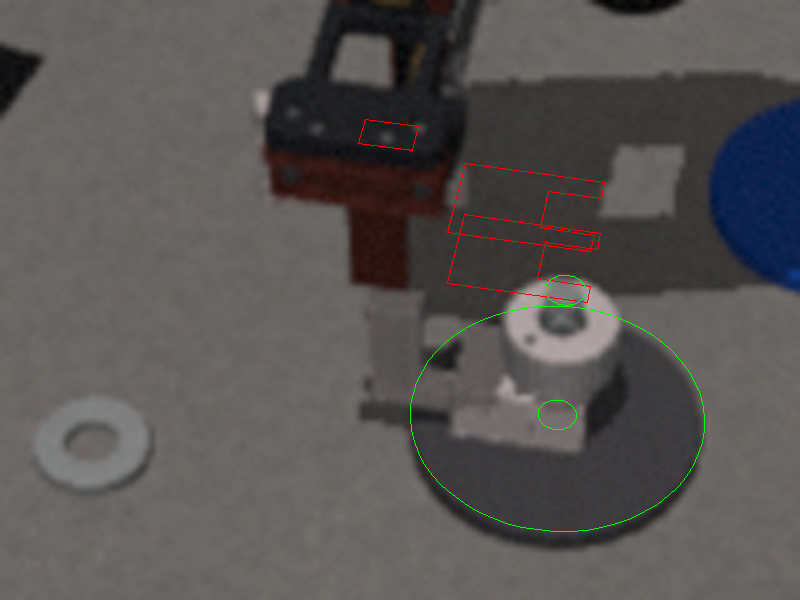

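Call:
move_arm(
  deltas=[
    [0,0.025,0,0,-0.12],
    [0,0.05,0,0,-0.24],
    [0,0.074,0,0,-0.36],
    [0,0.074,0,0.005,-0.48],
    [0,0.074,0,0.01,-0.5],
  ],
)

```text
t: 10.37
ee_pos: [476.8, -52.5, 132.3]
orientation: [-0.629, 3.078, -0.0]
ft_force: [0.2, -0.1, 0.4]
width: 88.1
```

Call:
move_arm(
  deltas=[
    [0,0,0,0,0],
    [0,0,0,0,0],
  ],
)

```text
t: 10.53
ee_pos: [478.4, -52.7, 132.0]
orientation: [-0.616, 3.08, -0.0]
ft_force: [-0.5, -0.2, 0.4]
width: 87.8
```

```bash
python3 d.py 479.8 -52.8 68 3.038
```

```text
t 10.53 pos [478.4 -52.7 132. ] xyaw -2.7467 w 87.8 F [-0.5 -0.2  0.4] M [-0.029  0.058 -0.02 ] q6 -2.1
delta mm [-1.3 -0.6 64. ] roll 0.49853060477826894 n 1.5353059065879922
```

Call:
move_arm(
  deltas=[
    [0,-0.001,0,0.025,0],
    [0,-0.001,0,0.05,0],
    [60,-0.001,0,0.064,0],
    [100,-0.001,0,0.064,0],
    [100,-0.001,0,0.064,0],
  ],
)

```text
t: 10.95
ee_pos: [478.8, -52.3, 67.7]
orientation: [0.619, -3.079, -0.001]
ft_force: [0.5, -0.2, 0.7]
width: 71.4
```

```bash
python3 d.py 479.8 -52.8 68 3.038; python3 e.py f
```

```text
t 10.95 pos [478.8 -52.3  67.7] xyaw -2.745 w 71.4 F [ 0.5 -0.2  0.7] M [ 0.09   0.002 -0.001] q6 -2.1
delta mm [-0.7 -0.9 -0.3] roll 0.5001941383933133 n 0.02775898329063221
[479.4 -52.3  68.4] -2.745 pred slot [412.  -80.6  27.8] 67.19950351426553 [-0.1  0.4  1.2]
```

View pics/ov_f.png

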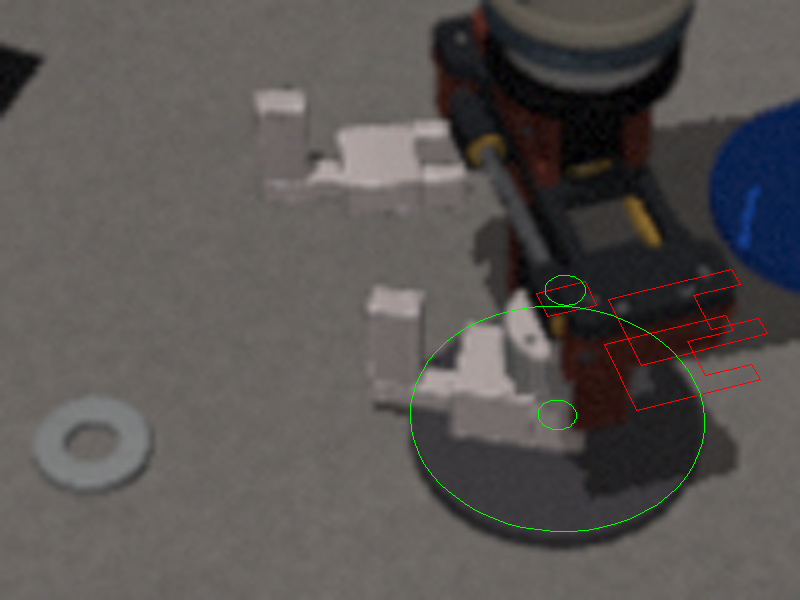

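Call:
move_arm(
  deltas=[
    [140,0,0,0,0],
    [170,0,0,0,0],
    [255,0,0,0,0],
    [255,0,0,0,0],
    [255,0,0,0,0],
  ],
)

```text
t: 11.42
ee_pos: [479.3, -52.2, 69.0]
orientation: [-0.621, 3.078, -0.001]
ft_force: [-0.4, 1.9, 7.4]
width: 47.3
```

Call:
move_arm(
  deltas=[
    [255,0,0,0,0],
    [255,0,0,0,0],
  ],
)

```text
t: 11.58
ee_pos: [479.3, -52.2, 69.0]
orientation: [-0.621, 3.078, -0.001]
ft_force: [0.0, 2.1, 7.0]
width: 47.2
```

```bash
python3 d.py 479.8 -52.8 68 3.038; python3 -c "
from h import *
for i in range(3):
  o=get_obs();print(o['moment'])"
```

```text
t 11.58 pos [479.3 -52.2  69. ] xyaw -2.7437 w 47.2 F [0.  2.1 7. ] M [ 0.388  0.037 -0.078] q6 -2.1
delta mm [-0.2 -0.7  1. ] roll 0.5015053524682269 n 0.030255504717494268
[ 0.38848202  0.03746987 -0.078281  ]
[ 0.38848202  0.03746987 -0.078281  ]
[ 0.38848202  0.03746987 -0.078281  ]
```

```bash
cat > m.py <<'E'
from h import *
import sys
n=int(sys.argv[1]) if len(sys.argv)>1 else 3
A=[]
for i in range(n):
    o=get_obs();A.append(np.r_[o["moment"],o["ft_force"],o["joint_torque"][5]]);
    if i<n-1:get_image("side")
A=np.array(A);M=tip(o);print("t",round(o["t"],2),"yaw",round(np.arctan2(M[1,0],M[0,0]),4),"q6",o["qpos"][5].round(4),o["ee_pos"].round(1),"w",o["width"].round(1))
print("Mz",A[:,2].round(3),"tq6",A[:,6].round(4),"F",A[:,3:6].mean(0).round(1),"Mxy",A[:,:2].mean(0).round(2))
E
python3 m.py 4
```

```text
Traceback (most recent call last):
  File "m.py", line 8, in <module>
    A=np.array(A);M=tip(o);print("t",round(o["t"],2),"yaw",round(np.arctan2(M[1,0],M[0,0]),4),"q6",o["qpos"][5].round(4),o["ee_pos"].round(1),"w",o["width"].round(1))
                                                                                                                                                  ^^^^^^^^^^^^^^^^
AttributeError: 'float' object has no attribute 'round'
```

Call:
move_arm(
  deltas=[
    [255,0,0,0.0003,0.1],
    [255,0,0,0.0006,0.2],
    [255,0,0,0.001,0.3],
    [255,0,0,0.0013,0.4],
    [255,0,0,0.0016,0.5],
  ],
)

```text
t: 12.15
ee_pos: [479.2, -51.5, 67.4]
orientation: [0.169, 3.136, 0.002]
ft_force: [-0.2, 9.1, 8.8]
width: 48.0
```

```bash
python3 m.py 4
```

```text
Traceback (most recent call last):
  File "m.py", line 8, in <module>
    A=np.array(A);M=tip(o);print("t",round(o["t"],2),"yaw",round(np.arctan2(M[1,0],M[0,0]),4),"q6",o["qpos"][5].round(4),o["ee_pos"].round(1),"w",o["width"].round(1))
                                                                                                                                                  ^^^^^^^^^^^^^^^^
AttributeError: 'float' object has no attribute 'round'
```

```bash
sed -i 's/,"w",o\["width"\].round(1)/,"w",round(o["width"],1)/' m.py;python3 m.py 4; python3 d.py 479.8 -52.8 68 3.038
```

```text
t 12.45 yaw 3.039 q6 -1.6022 [479.2 -51.4  67.4] w 47.5
Mz [-0.092 -0.09   0.009 -0.037] tq6 [ 0.2736  0.0145 -0.0482 -0.0614] F [-0.5  7.6  8.2] Mxy [1.35 0.06]
t 12.45 pos [479.2 -51.4  67.4] xyaw 3.039 w 47.5 F [-0.3  6.7  7.8] M [ 1.362  0.039 -0.037] q6 -1.6
delta mm [-0.7 -1.3 -0.6] roll 0.0010305635977507777 n 0.038097116887449746
```

Call:
move_arm(
  deltas=[
    [255,0,0.0012,-0.0005,0.1],
    [255,0,0.0012,-0.0002,0.2],
    [255,0,0.0012,0.0,0.3],
    [255,0,0.0012,0.0003,0.4],
  ],
)

```text
t: 12.78
ee_pos: [479.4, -50.7, 66.3]
orientation: [0.788, 3.04, 0.001]
ft_force: [3.1, 5.2, -4.2]
width: 47.8
```

```bash
python3 m.py 6; python3 d.py 479.8 -52.8 68 3.038;python3 e.py g
```

```text
t 13.03 yaw 2.6403 q6 -1.2007 [479.4 -50.7  66.3] w 47.4
Mz [ 0.053  0.018 -0.008 -0.018  0.019 -0.03 ] tq6 [-1.5153 -0.3016  0.956   0.3782  0.0755 -0.0065] F [ 2.7  4.5 -4.4] Mxy [ 0.75 -0.47]
t 13.03 pos [479.4 -50.7  66.3] xyaw 2.6403 w 47.4 F [ 3.3  4.4 -4.3] M [ 0.733 -0.489 -0.03 ] q6 -1.2
delta mm [-1.4 -1.7 -1.7] roll -0.3976762853456388 n 0.06560652908186151
[479.4 -50.7  66.3] 2.64 pred slot [415.3 -15.6  25.7] 47.54676953164102 [ 2.9  4.7 -4.4]
```

View pics/ov_g.png

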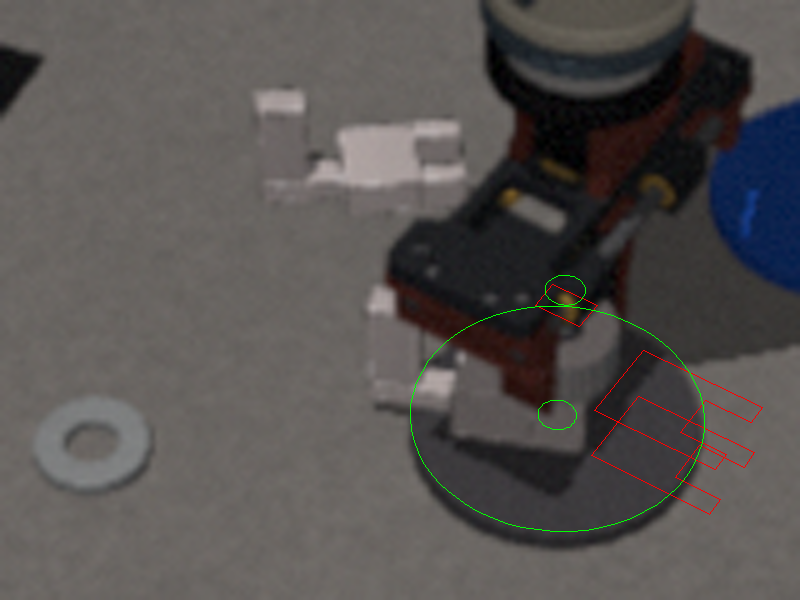

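Call:
move_arm(
  deltas=[
    [255,0,0.001,0.0006,0.1],
    [255,0,0.001,0.0009,0.2],
    [255,0,0.001,0.0012,0.3],
    [255,0,0.001,0.0015,0.4],
  ],
)

```text
t: 13.42
ee_pos: [479.8, -50.1, 65.0]
orientation: [1.374, 2.824, 0.001]
ft_force: [2.7, 4.2, -2.1]
width: 48.0
```

```bash
python3 m.py 1
```

```text
t 13.42 yaw 2.2357 q6 -0.794 [479.8 -50.1  65. ] w 48.0
Mz [0.082] tq6 [-1.5259] F [ 2.7  4.2 -2.1] Mxy [ 0.5  -0.37]
```

Call:
move_arm(
  deltas=[
    [255,0,0,0.0003,0.1],
  ],
)

```text
t: 13.5
ee_pos: [480.0, -50.0, 64.7]
orientation: [1.514, 2.751, 0.001]
ft_force: [3.0, 3.4, -3.7]
width: 47.6
```

```bash
python3 m.py 1;python3 m.py 6
```

```text
t 13.5 yaw 2.1356 q6 -0.694 [480.  -50.   64.7] w 47.6
Mz [0.05] tq6 [-1.5219] F [ 3.   3.4 -3.7] Mxy [ 0.65 -0.46]
t 13.75 yaw 2.1433 q6 -0.7017 [479.9 -50.   64.7] w 47.4
Mz [ 0.05  -0.022 -0.028 -0.025 -0.044 -0.032] tq6 [-1.5219 -0.5105  1.2056  0.4678  0.0371 -0.0316] F [ 3.1  4.  -2.5] Mxy [ 0.6  -0.49]
```

Run:
```python
from h import *
im=cv2.imread("pics/side_e.png")
g=cv2.resize(im[175:225,290:335],None,fx=12,fy=12,interpolation=cv2.INTER_CUBIC)
for z,c in((76,(0,255,0)),(78,(0,255,255)),(80,(0,0,255)),):
    a=np.linspace(0,2*np.pi,90);q=(proj("side",[[480.1+24*np.cos(t),-54.1+24*np.sin(t),z] for t in a])-(290,175)+.5)*12
    cv2.polylines(g,[np.round(q).astype(int)],True,c,1)
cv2.imwrite("pics/coltop.png",g)
```

```text
(no output)
```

View pics/coltop.png

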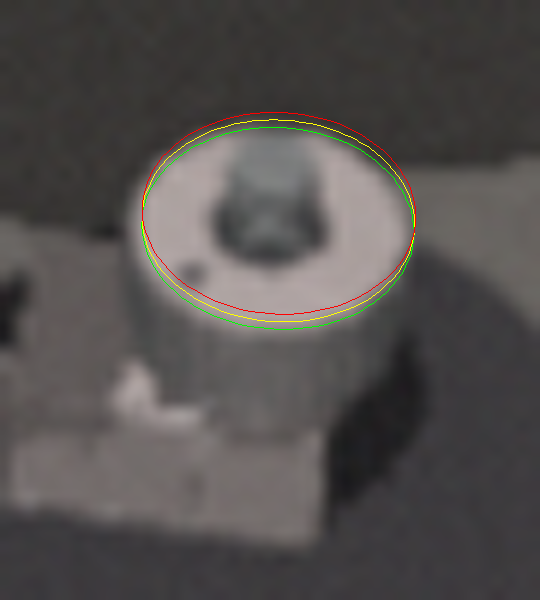

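Call:
move_arm(
  deltas=[
    [255,0,0,0.0002,0.1],
    [255,0,0,0.0005,0.2],
    [255,0,0,0.0008,0.3],
    [255,0,0,0.0011,0.4],
  ],
)

```text
t: 14.08
ee_pos: [480.6, -49.8, 63.5]
orientation: [2.027, 2.398, 0.003]
ft_force: [6.1, 6.8, -7.1]
width: 47.8
```

Call:
move_arm(
  deltas=[
    [255,0,0,0,0.02],
    [255,0,0,0.0001,0.04],
    [255,0,0,0.0002,0.06],
    [255,0,0,0.0003,0.08],
    [255,0,0,0.0003,0.1],
  ],
)

```text
t: 14.5
ee_pos: [480.8, -49.8, 63.2]
orientation: [2.139, 2.298, 0.003]
ft_force: [6.7, 7.2, -7.9]
width: 47.5
```

```bash
python3 m.py 1;python3 m.py 4
```

```text
t 14.5 yaw 1.6425 q6 -0.2009 [480.8 -49.8  63.2] w 47.5
Mz [0.11] tq6 [-0.2325] F [ 6.7  7.2 -7.9] Mxy [ 1.1  -0.96]
t 14.65 yaw 1.6431 q6 -0.2016 [480.7 -49.8  63.2] w 47.7
Mz [ 0.11   0.077 -0.018  0.004] tq6 [-0.2325 -0.0037  0.1906  0.0423] F [ 6.7  6.6 -7.3] Mxy [ 1.05 -0.96]
```

Call:
move_arm(
  deltas=[
    [255,0,0,0,0.02],
    [255,0,0,0.0001,0.04],
    [255,0,0,0.0002,0.06],
    [255,0,0,0.0003,0.08],
    [255,0,0,0.0003,0.1],
  ],
)

```text
t: 15.07
ee_pos: [480.9, -49.8, 62.9]
orientation: [2.251, 2.188, 0.004]
ft_force: [7.0, 6.2, -8.9]
width: 47.2
```

```bash
python3 m.py 1;python3 m.py 4
```

```text
t 15.07 yaw 1.5425 q6 -0.1009 [480.9 -49.8  62.9] w 47.2
Mz [-0.001] tq6 [-0.2303] F [ 7.   6.2 -8.9] Mxy [ 1.12 -1.1 ]
t 15.22 yaw 1.543 q6 -0.1015 [480.9 -49.8  62.9] w 47.7
Mz [-0.001  0.058 -0.044 -0.03 ] tq6 [-0.2303 -0.0031  0.1919  0.0448] F [ 6.9  6.4 -8.2] Mxy [ 1.08 -1.06]
```

Call:
move_arm(
  deltas=[
    [90,0,0,0,0],
    [90,0,0,0,0],
    [90,0,0,-0.001,0],
    [90,0,0,-0.002,0],
  ],
)

```text
t: 15.55
ee_pos: [478.8, -50.4, 64.8]
orientation: [-2.254, -2.188, 0.001]
ft_force: [-0.2, 0.5, -0.3]
width: 56.5
```

```bash
python3 m.py 2; python3 d.py 480.8 -51.4 65 1.543
```

```text
t 15.6 yaw 1.5406 q6 -0.0989 [479.  -50.4  65. ] w 56.5
Mz [-0.012  0.051] tq6 [-0.0216 -0.017 ] F [-0.1 -0.1 -0. ] Mxy [-0.05  0.07]
t 15.6 pos [479.  -50.4  65. ] xyaw 1.5406 w 56.5 F [ 0.1 -0.7  0.3] M [-0.052  0.08   0.051] q6 -0.1
delta mm [-1.   1.8  0. ] roll -0.002439938799795982 n 0.05005454188962216
```

Call:
move_arm(
  deltas=[
    [90,-0.001,0.0018,0,0],
    [90,-0.001,0.0018,0,0],
    [255,-0.001,0.0018,0,0],
    [255,-0.001,0.0018,0,0],
    [255,-0.001,0.0018,0,0],
  ],
)

```text
t: 16.02
ee_pos: [481.0, -51.3, 64.8]
orientation: [2.255, 2.187, -0.0]
ft_force: [-0.1, -0.3, 0.6]
width: 47.7
```

Call:
move_arm(
  deltas=[
    [255,0,0,0,0],
    [255,0,0,0,0],
  ],
)

```text
t: 16.18
ee_pos: [481.0, -51.3, 64.8]
orientation: [2.255, 2.187, -0.0]
ft_force: [0.7, -0.6, 0.8]
width: 47.1
```

```bash
python3 m.py 4
```

```text
t 16.33 yaw 1.5399 q6 -0.0998 [481.  -51.3  64.8] w 47.5
Mz [ 0.023 -0.028  0.037 -0.004] tq6 [-0.005  -0.0041 -0.0033 -0.0025] F [ 0.2 -0.9  0.1] Mxy [-0.25  0.06]
```

Call:
move_arm(
  deltas=[
    [255,0,0,0,0.02],
    [255,0,0,0.0001,0.04],
    [255,0,0,0.0002,0.06],
    [255,0,0,0.0003,0.08],
    [255,0,0,0.0003,0.1],
  ],
)

```text
t: 16.75
ee_pos: [481.0, -51.3, 64.5]
orientation: [2.364, 2.069, -0.0]
ft_force: [0.8, -1.4, -1.2]
width: 47.6
```

```bash
python3 m.py 1
```

```text
t 16.75 yaw 1.4378 q6 0.0024 [481.  -51.3  64.5] w 47.6
Mz [0.012] tq6 [-0.2658] F [ 0.8 -1.4 -1.2] Mxy [-0.31  0.03]
```

Call:
move_arm(
  deltas=[
    [255,0,0,0,0.02],
    [255,0,0,0.0001,0.04],
    [255,0,0,0.0002,0.06],
    [255,0,0,0.0003,0.08],
    [255,0,0,0.0003,0.1],
  ],
)

```text
t: 17.17
ee_pos: [481.0, -51.3, 64.2]
orientation: [2.465, 1.948, -0.0]
ft_force: [0.2, -1.8, -2.0]
width: 47.6
```

```bash
python3 m.py 4
```

```text
t 17.32 yaw 1.3394 q6 0.1006 [481.  -51.3  64.2] w 47.4
Mz [ 0.023 -0.033 -0.05  -0.062] tq6 [-0.2646 -0.0966  0.1914  0.0537] F [ 0.4 -1.7 -1.4] Mxy [-0.43 -0.03]
```

Call:
move_arm(
  deltas=[
    [255,0,0,0,0.02],
    [255,0,0,0.0001,0.04],
    [255,0,0,0.0002,0.06],
    [255,0,0,0.0003,0.08],
    [255,0,0,0.0003,0.1],
  ],
)

```text
t: 17.73
ee_pos: [481.0, -51.3, 63.8]
orientation: [2.559, 1.822, -0.0]
ft_force: [1.2, -2.1, -3.3]
width: 47.2
```

```bash
python3 m.py 1
```

```text
t 17.73 yaw 1.2378 q6 0.2023 [481.  -51.3  63.8] w 47.2
Mz [0.087] tq6 [-0.2608] F [ 1.2 -2.1 -3.3] Mxy [-0.47 -0.03]
```

Call:
move_arm(
  deltas=[
    [255,0,0,0.0001,0.02],
    [255,0,0,0.0002,0.04],
    [255,0,0,0.0003,0.06],
    [255,0,0,0.0004,0.08],
    [255,0,0,0.0004,0.1],
  ],
)

```text
t: 18.15
ee_pos: [481.1, -51.3, 63.5]
orientation: [2.647, 1.692, 0.0]
ft_force: [0.6, -1.7, -1.6]
width: 47.2
```

```bash
python3 m.py 1
```

```text
t 18.15 yaw 1.1378 q6 0.3023 [481.1 -51.3  63.5] w 47.2
Mz [0.048] tq6 [-0.2656] F [ 0.6 -1.7 -1.6] Mxy [-0.52 -0.04]
```

Call:
move_arm(
  deltas=[
    [255,0,0,0.0001,0.02],
    [255,0,0,0.0001,0.04],
    [255,0,0,0.0002,0.06],
    [255,0,0,0.0003,0.08],
    [255,0,0,0.0004,0.1],
  ],
)

```text
t: 18.57
ee_pos: [481.1, -51.3, 63.2]
orientation: [2.728, 1.558, 0.0]
ft_force: [-0.1, -3.1, 3.2]
width: 47.5
```

```bash
python3 m.py 1; python3 e.py h
```

```text
t 18.57 yaw 1.0379 q6 0.4022 [481.1 -51.3  63.2] w 47.5
Mz [0.167] tq6 [-0.1869] F [-0.1 -3.1  3.2] Mxy [-0.53  0.12]
[481.1 -51.3  63.2] 1.037 pred slot [518.3  11.6  22.6] 47.452213013729775 [-0.2 -2.5  1.2]
```

View pics/ov_h.png

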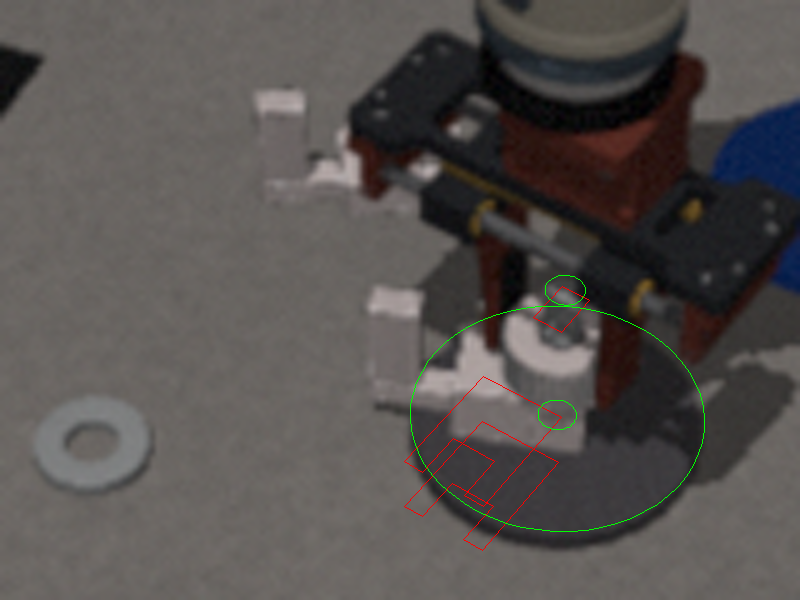

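```bash
python3 m.py 8
```

```text
t 18.97 yaw 1.0397 q6 0.4003 [481.1 -51.3  63.2] w 47.3
Mz [ 0.025 -0.063 -0.101 -0.129 -0.106 -0.13  -0.134 -0.147] tq6 [-0.0359  0.1715 -0.009  -0.0849 -0.1081 -0.1151 -0.1179 -0.1195] F [-0.5 -3.1  3.1] Mxy [-0.59  0.12]
```

Call:
move_arm(
  deltas=[
    [255,0,0,0,-0.01],
    [255,0,0,0,-0.02],
    [255,0,0,0,-0.02],
  ],
)

```text
t: 19.22
ee_pos: [481.1, -51.3, 63.2]
orientation: [2.71, 1.589, 0.0]
ft_force: [-0.3, -3.0, 4.9]
width: 47.5
```

```bash
python3 m.py 8
```

```text
t 19.57 yaw 1.0607 q6 0.3795 [481.1 -51.3  63.2] w 47.0
Mz [-0.022 -0.004  0.007  0.01   0.003  0.053 -0.055  0.007] tq6 [-0.1617 -0.058  -0.0195 -0.0127 -0.0125 -0.0127 -0.0128 -0.0129] F [-0.4 -3.2  5.1] Mxy [-0.61  0.2 ]
```

Call:
move_arm(
  deltas=[
    [255,0,0,0,0.002],
    [255,0,0,0,0.004],
    [255,0,0,0,0.006],
    [255,0,0,0,0.008],
    [255,0,0,0,0.01],
  ],
)

```text
t: 19.98
ee_pos: [481.1, -51.3, 63.2]
orientation: [2.718, 1.576, 0.0]
ft_force: [0.1, -2.5, 4.8]
width: 47.2
```

```bash
python3 m.py 10
```

```text
t 20.43 yaw 1.0509 q6 0.3894 [481.1 -51.3  63.2] w 47.4
Mz [0.041 0.076 0.033 0.108 0.06  0.034 0.079 0.082 0.053 0.136] tq6 [0.0688 0.0837 0.0779 0.064  0.061  0.0609 0.061  0.061  0.0611 0.061 ] F [-0.5 -3.   5.3] Mxy [-0.61  0.2 ]
```

Call:
move_arm(
  deltas=[
    [255,0,0,0,0.002],
    [255,0,0,0,0.004],
    [255,0,0,0,0.006],
    [255,0,0,0,0.008],
    [255,0,0,0,0.01],
  ],
)

```text
t: 20.85
ee_pos: [481.1, -51.2, 63.2]
orientation: [2.725, 1.562, 0.0]
ft_force: [-0.4, -3.0, 5.0]
width: 47.4
```

```bash
python3 m.py 10
```

```text
t 21.3 yaw 1.041 q6 0.3994 [481.1 -51.3  63.2] w 47.5
Mz [0.155 0.092 0.114 0.154 0.052 0.092 0.049 0.076 0.116 0.084] tq6 [0.1035 0.1191 0.1133 0.0994 0.0963 0.0961 0.0963 0.0963 0.0963 0.0963] F [-0.3 -2.9  5.1] Mxy [-0.59  0.16]
```

Call:
move_arm(
  deltas=[
    [255,0,0,0,0.002],
    [255,0,0,0,0.004],
    [255,0,0,0,0.006],
    [255,0,0,0,0.008],
    [255,0,0,0,0.01],
  ],
)

```text
t: 21.72
ee_pos: [481.1, -51.3, 63.2]
orientation: [2.733, 1.549, 0.0]
ft_force: [-1.8, -3.0, 4.8]
width: 47.0
```

```bash
python3 m.py 6
```

```text
t 21.97 yaw 1.0312 q6 0.4093 [481.1 -51.2  63.2] w 47.1
Mz [0.172 0.162 0.14  0.129 0.126 0.096] tq6 [0.1352 0.1531 0.1482 0.1346 0.1317 0.1316] F [-0.7 -3.1  5.2] Mxy [-0.6   0.16]
```

Call:
move_arm(
  deltas=[
    [255,0,0,-0.0003,0],
    [255,0,0,-0.0006,0],
    [255,0,0,-0.0006,0],
  ],
)

```text
t: 22.22
ee_pos: [481.1, -51.3, 63.3]
orientation: [2.734, 1.548, -0.0]
ft_force: [3.0, -2.8, -5.9]
width: 47.4
```

```bash
python3 m.py 6
```

```text
t 22.47 yaw 1.0299 q6 0.4102 [481.1 -51.3  63.3] w 47.4
Mz [0.073 0.034 0.107 0.113 0.1   0.097] tq6 [0.0774 0.0733 0.0701 0.0731 0.0754 0.0788] F [ 3.  -3.8 -8.5] Mxy [-0.74 -0.47]
```

Call:
move_arm(
  deltas=[
    [255,0,0,0.0002,0],
    [255,0,0,0.0004,0],
    [255,0,0,0.0004,0],
  ],
)

```text
t: 22.72
ee_pos: [481.1, -51.3, 63.2]
orientation: [2.734, 1.547, -0.0]
ft_force: [1.8, -3.5, -6.6]
width: 47.4
```

```bash
python3 m.py 6
```

```text
t 22.97 yaw 1.0298 q6 0.4103 [481.1 -51.3  63.3] w 47.4
Mz [0.056 0.069 0.07  0.047 0.069 0.08 ] tq6 [0.0808 0.0811 0.0809 0.0808 0.0807 0.0808] F [ 2.5 -3.5 -6.8] Mxy [-0.74 -0.38]
```

Call:
move_arm(
  deltas=[
    [120,0,0,0,0],
    [120,0,0,0,0],
    [120,0,0,0,0],
    [120,0,0,0,0],
  ],
)

```text
t: 23.3
ee_pos: [481.1, -51.3, 63.3]
orientation: [2.734, 1.547, 0.0]
ft_force: [2.3, -3.7, -7.3]
width: 47.2
```

```bash
python3 m.py 2;python3 d.py 481 -51.3 63.3 1.03; python3 e.py i
```

```text
t 23.35 yaw 1.0298 q6 0.4103 [481.1 -51.3  63.3] w 47.4
Mz [0.056 0.09 ] tq6 [0.0798 0.0798] F [ 3.1 -3.9 -7.1] Mxy [-0.81 -0.4 ]
t 23.35 pos [481.1 -51.3  63.3] xyaw 1.0298 w 47.4 F [ 3.9 -4.  -7. ] M [-0.782 -0.386  0.09 ] q6 0.41
delta mm [-0.1 -0.  -0. ] roll -0.00022804535637011014 n 0.00215199243454338
[481.1 -51.2  63.3] 1.03 pred slot [518.7  11.3  22.7] 47.52159043205281 [ 2.7 -3.6 -7.5]
```

View pics/ov_i.png

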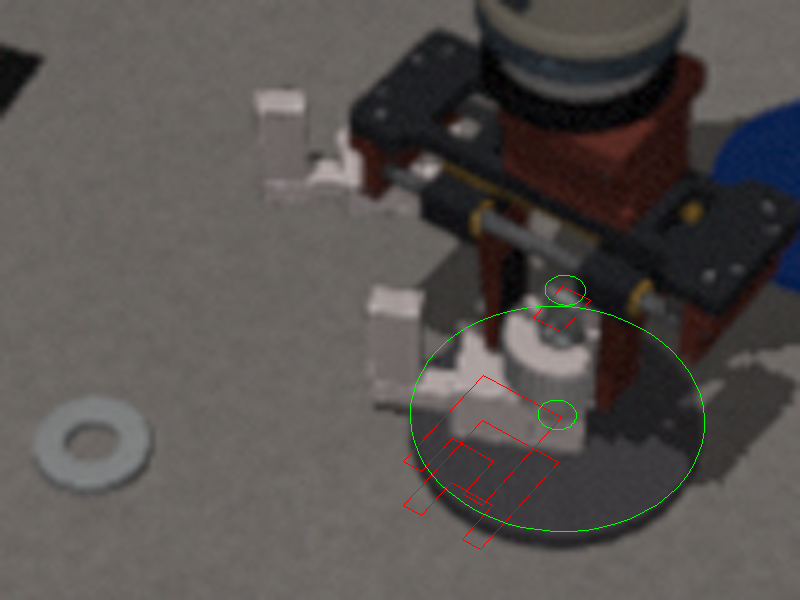

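Call:
move_arm(
  deltas=[
    [90,0,0,0,0],
    [90,0,0,0,0],
    [90,0,0,0,0],
  ],
)

```text
t: 23.65
ee_pos: [480.6, -50.9, 63.5]
orientation: [-2.734, -1.546, 0.001]
ft_force: [0.5, -0.6, -0.4]
width: 56.7
```

```bash
python3 m.py 3;python3 d.py 481 -51.3 63.3 1.03
```

```text
t 23.75 yaw 1.0298 q6 0.4103 [480.8 -51.   63.4] w 56.8
Mz [0.017 0.021 0.014] tq6 [0.0008 0.0008 0.0007] F [ 0.3 -0.2 -0.2] Mxy [-0.06  0.1 ]
t 23.75 pos [480.8 -51.   63.4] xyaw 1.0298 w 56.8 F [ 0.5 -0.   0. ] M [-0.078  0.102  0.014] q6 0.41
delta mm [-0.2  0.4  0.1] roll -0.00024389370007327216 n 0.009841492262418431
```

Call:
move_arm(
  deltas=[
    [90,-0.0002,0.0004,-0.001,0],
    [255,-0.0002,0.0004,-0.001,0],
    [255,-0.0002,0.0004,-0.001,0],
    [255,-0.0002,0.0004,-0.001,0],
    [255,-0.0002,0.0004,-0.001,0],
  ],
)

```text
t: 24.17
ee_pos: [481.0, -51.5, 64.4]
orientation: [-2.734, -1.547, 0.0]
ft_force: [-1.7, 2.3, 4.9]
width: 47.4
```

```bash
python3 m.py 3
```

```text
t 24.27 yaw 1.0296 q6 0.4096 [481.1 -51.5  64.4] w 47.5
Mz [-0.054 -0.003 -0.062] tq6 [-0.0292 -0.0302 -0.0308] F [-1.9  2.   4.5] Mxy [0.24 0.38]
```

Call:
move_arm(
  deltas=[
    [255,0,0,-0.0001,-0.05],
    [255,0,0,-0.0003,-0.1],
    [255,0,0,-0.0005,-0.15],
    [255,0,0,-0.0006,-0.2],
    [255,0,0,-0.0008,-0.25],
  ],
)

```text
t: 24.68
ee_pos: [481.1, -51.5, 65.1]
orientation: [-2.518, -1.878, 0.0]
ft_force: [-1.4, 1.4, 3.4]
width: 47.1
```

```bash
python3 m.py 5
```

```text
t 24.88 yaw 1.2783 q6 0.1611 [481.  -51.5  65.1] w 47.5
Mz [-0.093 -0.051  0.024  0.027  0.045] tq6 [ 0.7304  0.2414 -0.5818 -0.2189 -0.0401] F [-1.7  2.1  4.1] Mxy [0.34 0.42]
```

Call:
move_arm(
  deltas=[
    [255,0,0,0,0.01],
    [255,0,0,0,0.02],
    [255,0,0,0,0.03],
    [255,0,0,0,0.04],
    [255,0,0,0,0.05],
  ],
)

```text
t: 25.3
ee_pos: [481.0, -51.5, 64.9]
orientation: [-2.567, -1.81, 0.001]
ft_force: [-2.1, 2.6, 1.9]
width: 47.6
```

```bash
python3 m.py 1
```

```text
t 25.3 yaw 1.2285 q6 0.2108 [481.  -51.5  64.9] w 47.6
Mz [-0.006] tq6 [-0.1141] F [-2.1  2.6  1.9] Mxy [0.57 0.39]
```

Call:
move_arm(
  deltas=[
    [255,0,0,0,0.01],
    [255,0,0,0.0001,0.02],
    [255,0,0,0.0001,0.03],
    [255,0,0,0.0001,0.04],
    [255,0,0,0.0001,0.05],
  ],
)

```text
t: 25.72
ee_pos: [481.1, -51.5, 64.8]
orientation: [-2.611, -1.746, 0.001]
ft_force: [-3.0, 3.2, 0.5]
width: 47.3
```

```bash
python3 m.py 1
```

```text
t 25.72 yaw 1.1787 q6 0.2606 [481.1 -51.5  64.8] w 47.3
Mz [0.036] tq6 [-0.1118] F [-3.   3.2  0.5] Mxy [0.69 0.49]
```

Call:
move_arm(
  deltas=[
    [255,0,0,0,0.01],
    [255,0,0,0.0001,0.02],
    [255,0,0,0.0001,0.03],
    [255,0,0,0.0001,0.04],
    [255,0,0,0.0002,0.05],
  ],
)

```text
t: 26.13
ee_pos: [481.1, -51.5, 64.6]
orientation: [-2.654, -1.68, 0.001]
ft_force: [-2.6, 5.2, -0.5]
width: 47.9
```

```bash
python3 m.py 1
```

```text
t 26.13 yaw 1.1288 q6 0.3106 [481.1 -51.5  64.6] w 47.9
Mz [0.091] tq6 [-0.114] F [-2.6  5.2 -0.5] Mxy [0.81 0.56]
```

Call:
move_arm(
  deltas=[
    [255,0,0,0,0.01],
    [255,0,0,0.0001,0.02],
    [255,0,0,0.0001,0.03],
    [255,0,0,0.0001,0.04],
    [255,0,0,0.0002,0.05],
  ],
)

```text
t: 26.55
ee_pos: [481.1, -51.5, 64.5]
orientation: [-2.695, -1.613, 0.001]
ft_force: [-1.8, 5.1, 1.0]
width: 47.2
```

```bash
python3 m.py 4
```

```text
t 26.7 yaw 1.079 q6 0.3603 [481.  -51.5  64.5] w 47.2
Mz [ 0.017  0.043 -0.038 -0.001] tq6 [-0.1157 -0.0019  0.0894  0.0055] F [-2.6  4.7  0. ] Mxy [0.81 0.55]
```

Call:
move_arm(
  deltas=[
    [255,0,0,0,0.01],
    [255,0,0,0.0001,0.02],
    [255,0,0,0.0001,0.03],
    [255,0,0,0.0001,0.04],
    [255,0,0,0.0001,0.05],
  ],
)

```text
t: 27.12
ee_pos: [481.1, -51.5, 64.4]
orientation: [-2.735, -1.546, 0.001]
ft_force: [-2.0, 5.0, -0.8]
width: 47.5
```

```bash
python3 m.py 8
```

```text
t 27.47 yaw 1.0292 q6 0.4101 [481.1 -51.5  64.4] w 47.4
Mz [0.129 0.055 0.021 0.046 0.044 0.034 0.042 0.01 ] tq6 [-0.033   0.0651  0.1328  0.0456  0.0229  0.0195  0.0198  0.02  ] F [-2.3  4.6  0.2] Mxy [0.78 0.52]
```

Call:
move_arm(
  deltas=[
    [255,0,0,0,0.002],
    [255,0,0,0,0.004],
    [255,0,0,0,0.006],
    [255,0,0,0,0.008],
    [255,0,0,0,0.01],
  ],
)

```text
t: 27.88
ee_pos: [481.1, -51.5, 64.4]
orientation: [-2.742, -1.533, 0.001]
ft_force: [-2.7, 4.9, 1.2]
width: 47.6
```

```bash
python3 m.py 5
```

```text
t 28.08 yaw 1.0195 q6 0.42 [481.1 -51.5  64.4] w 47.2
Mz [0.149 0.107 0.109 0.103 0.099] tq6 [0.1277 0.1432 0.1376 0.1238 0.1206] F [-2.2  5.  -0.1] Mxy [0.8  0.52]
```

Call:
move_arm(
  deltas=[
    [255,0,0,0,0.002],
    [255,0,0,0,0.004],
    [255,0,0,0,0.006],
    [255,0,0,0,0.008],
    [255,0,0,0,0.01],
  ],
)

```text
t: 28.5
ee_pos: [481.1, -51.5, 64.4]
orientation: [-2.75, -1.519, 0.001]
ft_force: [-2.6, 5.1, -0.0]
width: 47.0
```

```bash
python3 m.py 5
```

```text
t 28.7 yaw 1.0096 q6 0.4299 [481.1 -51.5  64.4] w 47.6
Mz [0.214 0.21  0.138 0.153 0.106] tq6 [0.1618 0.177  0.1714 0.1575 0.1545] F [-2.4  5.3 -0.4] Mxy [0.83 0.53]
```

Call:
move_arm(
  deltas=[
    [255,0,0,0,-0.002],
    [255,0,0,0,-0.004],
    [255,0,0,0,-0.006],
    [255,0,0,0,-0.008],
    [255,0,0,0,-0.01],
  ],
)

```text
t: 29.12
ee_pos: [481.1, -51.5, 64.4]
orientation: [-2.742, -1.532, 0.0]
ft_force: [-2.2, 3.6, 0.0]
width: 47.5
```

```bash
python3 m.py 5
```

```text
t 29.32 yaw 1.0189 q6 0.4203 [481.  -51.5  64.4] w 47.0
Mz [-0.122 -0.108 -0.072 -0.05  -0.118] tq6 [-0.0898 -0.1059 -0.1031 -0.0892 -0.0859] F [-2.4  4.4 -0. ] Mxy [0.76 0.51]
```

Call:
move_arm(
  deltas=[
    [255,0,0,0,-0.002],
    [255,0,0,0,-0.004],
    [255,0,0,0,-0.006],
    [255,0,0,0,-0.008],
    [255,0,0,0,-0.01],
  ],
)

```text
t: 29.73
ee_pos: [481.1, -51.5, 64.4]
orientation: [-2.735, -1.546, 0.0]
ft_force: [-2.1, 5.1, 0.6]
width: 47.0
```

```bash
python3 m.py 5
```

```text
t 29.93 yaw 1.0289 q6 0.4103 [481.1 -51.5  64.4] w 47.4
Mz [-0.166 -0.103 -0.092 -0.093 -0.086] tq6 [-0.0705 -0.0883 -0.1001 -0.0842 -0.0801] F [-2.5  4.8 -0.5] Mxy [0.76 0.5 ]
```

Call:
move_arm(
  deltas=[
    [255,0,0,0,-0.002],
    [255,0,0,0,-0.004],
    [255,0,0,0,-0.006],
    [255,0,0,0,-0.008],
    [255,0,0,0,-0.01],
  ],
)

```text
t: 30.35
ee_pos: [481.1, -51.5, 64.4]
orientation: [-2.727, -1.559, 0.0]
ft_force: [-1.7, 3.9, 0.0]
width: 47.6
```

```bash
python3 m.py 5
```

```text
t 30.55 yaw 1.0389 q6 0.4003 [481.1 -51.5  64.4] w 47.3
Mz [-0.049 -0.151 -0.035 -0.041 -0.1  ] tq6 [-0.0489 -0.0698 -0.0853 -0.0688 -0.0643] F [-2.   4.4 -0.5] Mxy [0.76 0.55]
```

Call:
move_arm(
  deltas=[
    [255,0,0,0,-0.002],
    [255,0,0,0,-0.004],
    [255,0,0,0,-0.006],
    [255,0,0,0,-0.008],
    [255,0,0,0,-0.01],
  ],
)

```text
t: 30.97
ee_pos: [481.1, -51.5, 64.4]
orientation: [-2.719, -1.573, 0.0]
ft_force: [-1.7, 4.4, 0.8]
width: 47.1
```

```bash
python3 m.py 5
```

```text
t 31.17 yaw 1.0489 q6 0.3903 [481.1 -51.5  64.4] w 47.5
Mz [-0.022 -0.035 -0.008 -0.029 -0.045] tq6 [-0.0349 -0.0564 -0.0726 -0.0561 -0.0515] F [-2.1  4.6  0.1] Mxy [0.75 0.54]
```

Call:
move_arm(
  deltas=[
    [255,0,0,0,-0.002],
    [255,0,0,0,-0.004],
    [255,0,0,0,-0.006],
    [255,0,0,0,-0.008],
    [255,0,0,0,-0.01],
  ],
)

```text
t: 31.58
ee_pos: [481.1, -51.5, 64.4]
orientation: [-2.711, -1.587, 0.0]
ft_force: [-3.4, 5.0, 0.7]
width: 47.4
```

```bash
python3 m.py 5
```

```text
t 31.78 yaw 1.059 q6 0.3802 [481.1 -51.5  64.4] w 47.6
Mz [-0.093 -0.06  -0.017 -0.036 -0.014] tq6 [-0.0242 -0.0465 -0.0645 -0.0481 -0.0434] F [-2.9  4.9 -0. ] Mxy [0.77 0.56]
```

Call:
move_arm(
  deltas=[
    [255,0,0,0,-0.002],
    [255,0,0,0,-0.004],
    [255,0,0,0,-0.006],
    [255,0,0,0,-0.008],
    [255,0,0,0,-0.01],
  ],
)

```text
t: 32.2
ee_pos: [481.1, -51.5, 64.4]
orientation: [-2.703, -1.6, 0.0]
ft_force: [-3.1, 4.3, -0.0]
width: 47.5
```

```bash
python3 m.py 5
```

```text
t 32.4 yaw 1.069 q6 0.3702 [481.1 -51.5  64.5] w 47.4
Mz [-0.112 -0.032 -0.014 -0.078 -0.094] tq6 [-0.0242 -0.0466 -0.061  -0.0449 -0.0404] F [-2.5  4.6  0.3] Mxy [0.77 0.57]
```

```bash
cat > k.py <<'E'
from h import *
A=[]
for i in range(8):
    o=get_obs();A.append(np.r_[o["ee_pos"],o["ft_force"],o["moment"][2],o["joint_torque"][5]]);get_image("side")
print(round(o["t"],2),np.mean(A,0).round(3),np.std(A,0).round(3))
E
python3 k.py
```

```text
32.75 [ 4.8108e+02 -5.1541e+01  6.4453e+01 -2.5680e+00  4.5640e+00  7.7500e-01
 -4.4000e-02 -3.9000e-02] [0.012 0.012 0.012 0.262 0.608 0.606 0.024 0.   ]
```

Call:
move_arm(
  deltas=[
    [255,0,0,-0.0003,0],
    [255,0,0,-0.0006,0],
    [255,0,0,-0.0006,0],
    [255,0,0,-0.0006,0],
  ],
)

```text
t: 33.13
ee_pos: [481.0, -51.6, 64.6]
orientation: [-2.703, -1.601, 0.001]
ft_force: [0.4, 4.6, -10.8]
width: 47.2
```

```bash
python3 k.py
```

```text
33.48 [ 4.8102e+02 -5.1550e+01  6.4651e+01  4.0700e-01  4.6510e+00 -1.4498e+01
 -2.3000e-02 -7.0000e-03] [0.018 0.012 0.033 0.452 0.515 2.079 0.034 0.005]
```

Call:
move_arm(
  deltas=[
    [255,0,0,0.0003,0],
    [255,0,0,0.0006,0],
    [255,0,0,0.0006,0.002],
    [255,0,0,0.0006,0.004],
    [255,0,0,0.0006,0.006],
  ],
)

```text
t: 33.95
ee_pos: [481.0, -51.5, 64.6]
orientation: [-2.707, -1.593, 0.001]
ft_force: [-0.9, 5.7, -13.0]
width: 47.3
```

```bash
python3 m.py 4
```

```text
t 34.1 yaw 1.064 q6 0.3755 [481.1 -51.6  64.6] w 47.3
Mz [0.105 0.102 0.088 0.051] tq6 [0.0522 0.0745 0.0874 0.0684] F [ -0.4   5.1 -12. ] Mxy [0.87 0.21]
```

Call:
move_arm(
  deltas=[
    [255,0,0,0,0.002],
    [255,0,0,0,0.004],
    [255,0,0,0,0.006],
    [255,0,0,0,0.008],
    [255,0,0,0,0.01],
  ],
)

```text
t: 34.52
ee_pos: [481.1, -51.6, 64.6]
orientation: [-2.715, -1.58, 0.001]
ft_force: [0.2, 5.0, -12.2]
width: 47.5
```

```bash
python3 m.py 4
```

```text
t 34.67 yaw 1.054 q6 0.3855 [481.1 -51.5  64.6] w 47.7
Mz [0.03  0.077 0.024 0.084] tq6 [0.0535 0.0758 0.0889 0.07  ] F [ -0.4   5.1 -12.2] Mxy [0.87 0.24]
```

Call:
move_arm(
  deltas=[
    [255,0,0,0,0.002],
    [255,0,0,0,0.004],
    [255,0,0,0,0.006],
    [255,0,0,0,0.008],
    [255,0,0,0,0.01],
  ],
)

```text
t: 35.08
ee_pos: [481.0, -51.6, 64.6]
orientation: [-2.723, -1.566, 0.001]
ft_force: [-0.6, 5.4, -12.4]
width: 47.6
```

```bash
python3 m.py 4
```

```text
t 35.23 yaw 1.044 q6 0.3955 [481.  -51.6  64.6] w 47.7
Mz [0.127 0.06  0.115 0.062] tq6 [0.0547 0.077  0.0901 0.0712] F [ -0.2   4.9 -13. ] Mxy [0.86 0.19]
```

Call:
move_arm(
  deltas=[
    [255,0,0,0.0003,0],
    [255,0,0,0.0006,0],
    [255,0,0,0.0006,0],
    [255,0,0,0.0006,0],
  ],
)

```text
t: 35.57
ee_pos: [481.1, -51.5, 64.5]
orientation: [-2.723, -1.566, 0.0]
ft_force: [-2.6, 4.9, -5.4]
width: 47.2
```

```bash
python3 k.py
```

```text
35.92 [ 4.81069e+02 -5.15540e+01  6.44550e+01 -2.47800e+00  5.11200e+00
 -5.21400e+00  6.10000e-02  5.50000e-02] [0.015 0.005 0.008 0.375 0.46  0.485 0.022 0.   ]
```

Call:
move_arm(
  deltas=[
    [255,0,0,0.0003,0],
    [255,0,0,0.0005,0],
    [255,0,0,0.0005,0],
    [255,0,0,0.0005,0],
  ],
)

```text
t: 36.3
ee_pos: [481.1, -51.5, 64.4]
orientation: [-2.723, -1.566, 0.0]
ft_force: [-4.2, 5.3, 1.9]
width: 47.5
```

```bash
python3 k.py
```

```text
36.65 [ 4.81094e+02 -5.15480e+01  6.43960e+01 -3.88200e+00  5.48200e+00
  1.02300e+00  5.30000e-02  5.40000e-02] [0.013 0.011 0.01  0.46  0.399 0.493 0.039 0.   ]
```

Call:
move_arm(
  deltas=[
    [255,0,0,0,0.002],
    [255,0,0,0,0.004],
    [255,0,0,0,0.006],
    [255,0,0,0,0.008],
    [255,0,0,0,0.01],
  ],
)

```text
t: 37.12
ee_pos: [481.1, -51.5, 64.4]
orientation: [-2.731, -1.553, 0.0]
ft_force: [-4.0, 5.7, 0.6]
width: 47.5
```

```bash
python3 m.py 5
```

```text
t 37.32 yaw 1.034 q6 0.4055 [481.1 -51.5  64.4] w 47.5
Mz [0.121 0.107 0.158 0.049 0.019] tq6 [0.0832 0.0984 0.0927 0.0788 0.0759] F [-4.   5.7  1.3] Mxy [0.95 0.86]
```

Call:
move_arm(
  deltas=[
    [255,0,0,0,0.002],
    [255,0,0,0,0.004],
    [255,0,0,0,0.006],
  ],
)

```text
t: 37.57
ee_pos: [481.1, -51.5, 64.4]
orientation: [-2.736, -1.545, 0.0]
ft_force: [-3.6, 5.3, 0.7]
width: 47.4
```

```bash
python3 m.py 8
```

```text
t 37.92 yaw 1.0281 q6 0.4114 [481.1 -51.5  64.4] w 47.7
Mz [0.088 0.134 0.069 0.104 0.054 0.021 0.121 0.108] tq6 [0.1039 0.1192 0.1136 0.0997 0.0967 0.0965 0.0967 0.0966] F [-3.4  5.6  0.8] Mxy [0.97 0.83]
```

Call:
move_arm(
  deltas=[
    [90,0,0,0,0],
    [90,0,0,0,0],
    [90,0,0,0,0],
    [90,0,0,0,0],
  ],
)

```text
t: 38.25
ee_pos: [482.4, -52.1, 64.1]
orientation: [2.734, 1.543, 0.003]
ft_force: [-0.3, -0.3, -0.2]
width: 57.0
```

```bash
python3 m.py 2
```

```text
t 38.3 yaw 1.0277 q6 0.4116 [482.1 -52.   63.9] w 57.1
Mz [ 0.056 -0.024] tq6 [0.0003 0.0003] F [0.1 0.  0. ] Mxy [-0.08  0.1 ]
```

Call:
move_arm(
  deltas=[
    [90,0,0,-0.015,0],
    [90,0,0,-0.045,0],
    [90,0,0,-0.08,0],
    [90,0,0,-0.115,0],
    [90,0,0,-0.13,0],
  ],
)

```text
t: 38.72
ee_pos: [483.3, -52.0, 197.5]
orientation: [2.733, 1.542, 0.007]
ft_force: [1.1, -0.3, 0.2]
width: 56.3
```

```bash
python3 m.py 1; python3 e.py j
```

```text
t 38.72 yaw 1.0278 q6 0.4116 [483.3 -52.  197.5] w 56.3
Mz [0.038] tq6 [-0.0055] F [ 1.1 -0.3  0.2] Mxy [-0.06  0.07]
[484.3 -52.2 198.8] 1.028 pred slot [522.   10.3 158.2] 56.95606462865925 [0.1 0.7 2.6]
```

View pics/ov_j.png

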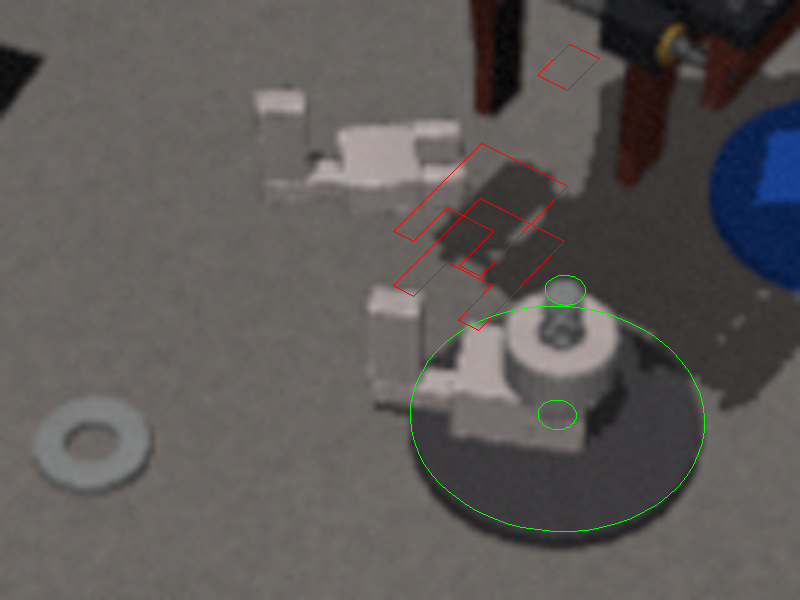

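Run:
```python
from h import *
im=cv2.imread("pics/side_j.png");cr=cv2.resize(im[180:230,265:330],None,fx=10,fy=10,interpolation=cv2.INTER_CUBIC)
gauge(cr,"side",(480.3,-53.9,12),3.04,30,s=10,off=np.array([265,180])-.5)
cv2.imwrite("pics/fin.png",cr)
```

```text
(no output)
```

View pics/fin.png

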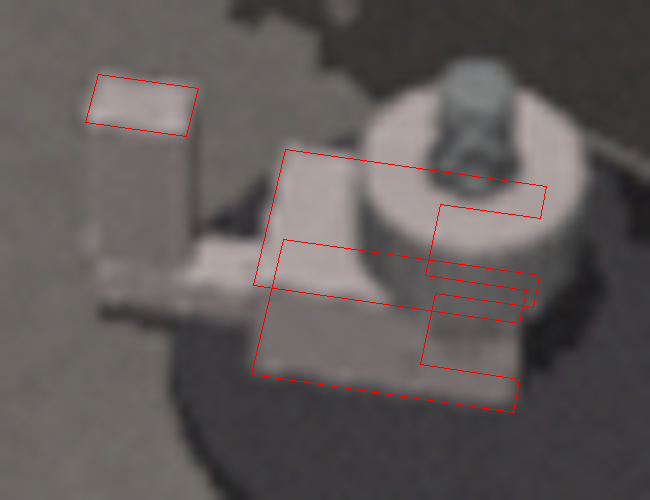

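```bash
python3 -c "
from workcell import *
print(close_job(), get_obs()['t'])"
```

```text
the job is handed in; nothing more can be done
the job is handed in; nothing more can be done
```

The tall gauge is around the post, flat on the foot and fully home. The collar is down on it and nipped. I let go, raised the gripper clear and handed in at about 39 s of the 72 s allowed. The one thing I could not confirm is the exact press.

- **Fit:** I pushed the gauge in until it touched the post, then lowered it until it met the foot at the expected height (12 mm). In the last picture its outline matches the home position to within about a pixel. The arm touched none of the bystanders or look-alikes.
- **Tightening:** I turned the collar down about 2.5 rad until the torque rose. I then eased it off about 0.25 rad and brought it back down slowly. I stopped at about 0.10 to 0.12 N m, which by the given rule is 8 to 12 N.
- **Checks that disagreed:**
    - Torque measured above the free-running reading gives about 13 N.
    - Comparing tightening with loosening torque gives about 6 N.
    - The turn past first touch, about 0.02 to 0.03 rad, gives only 2 to 3 N by the 0.1 rad rule. I gave this one less weight because the collar felt several times stiffer than that rule implies.
- **Highest press:** I briefly went tighter than the final setting twice while testing, to about 20 N by torque, which is below the 40 N that counts as forced.

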